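# Clear, check and close up a bench radio

### The job

Finish the radio on the bench: first put every pulled-out dead part, whether on its open circuit board or on the bench in front, into the red scrap bin, then take the angled probe from its stand and draw its tip slowly (about 3 cm a second) along the copper strip on the board from the red dot to the white dot, on the strip or a hair above it. Then lay the probe back in its stand as it was, and set the blue cover on the case so that it sits fully home and level on the rim all round. Leave the other things on the bench where they are.

Things in the scene. Friction and masses are not known exactly. Their poses are not given: they have to be found in the camera images.
- radio: the fixed radio case, open at the top: 150 mm (its x) x 230 mm (its y), rim 70 mm above the bench, walls 6 mm thick, so the mouth is 138 x 218 mm. Origin on the bench at the centre of its underside, z up, front panel with knobs towards its -x. The green circuit board fills the mouth, level, 54 mm above the bench (16 mm below the rim)
- cover: loose top cover, 350 g, starts right way up on the bench: blue plate 152 (its x) x 232 (its y) x 4 mm over a grey lip 131 x 211 mm, 10 mm deep (lower 5 mm stepped in to 124 x 204). Origin under the lip's centre, z up; plate underside at z = 10 mm. Seated: lip in the mouth (3.5 mm play a side), origin 60 mm above the case's, x along the case's x either way round
- cover_handle (a point): centre of the black bar handle on the cover: bar 14 mm wide (cover's x), 14 mm high, 110 mm long (cover's y), its centre 50 mm above the cover's origin, on two posts 12 mm square at 45 mm either side of the centre
- bin: the fixed red open scrap bin, 170 x 170 mm, 100 mm high, walls 5 mm; origin at the centre of its underside on the bench
- stand: the fixed probe stand: dark base 130 mm (its x) x 60 mm, 8 mm thick, origin on the bench under its centre, z up; two aluminium forks 10 mm thick at x = +45 and -45 mm whose notch floors are 70 mm up, notch 32 mm wide between cheeks that rise 10 mm more. The probe lies along x in both notches
- probe: the loose angled probe, 80 g: straight square yellow handle 130 mm long (its x), 20 mm wide and 20 mm high, with a black grip band round the middle; origin at the handle's centre. At its +x end a steel tip bends straight down. On the stand the origin is 80 mm above the bench, over the stand's origin, axes as the stand's
- probe_tip (a point): the point of the probe: 74 mm along the probe's x and 55 mm below its origin; tip shank 10 mm across, tapering to 3 mm
- strip0 (a point): point on the copper strip on the board (start, red dot). The strip is straight and flat, 176 x 9 mm, along the case's y at its x = -50 mm, 55 mm above the bench; the five points are 40 mm apart
- strip1 (a point): point on the copper strip on the board (quarter way). The strip is straight and flat, 176 x 9 mm, along the case's y at its x = -50 mm, 55 mm above the bench; the five points are 40 mm apart
- strip2 (a point): point on the copper strip on the board (half way). The strip is straight and flat, 176 x 9 mm, along the case's y at its x = -50 mm, 55 mm above the bench; the five points are 40 mm apart
- strip3 (a point): point on the copper strip on the board (three quarters). The strip is straight and flat, 176 x 9 mm, along the case's y at its x = -50 mm, 55 mm above the bench; the five points are 40 mm apart
- strip4 (a point): point on the copper strip on the board (finish, white dot). The strip is straight and flat, 176 x 9 mm, along the case's y at its x = -50 mm, 55 mm above the bench; the five points are 40 mm apart
- part1: a rectangular block 60 (its x) x 30 (its y) x 38 mm high (its z), origin at the centre of its underside; may be absent. Looks like: blue capacitor with a white band. Starts on the circuit board, so standing 22 mm above the rim
- part2: a rectangular block 60 (its x) x 30 (its y) x 38 mm high (its z), origin at the centre of its underside; may be absent. Looks like: orange capacitor with a white band. Starts on the circuit board, so standing 22 mm above the rim
- part3: a rectangular block 60 (its x) x 30 (its y) x 38 mm high (its z), origin at the centre of its underside; may be absent. Looks like: relay, white on a black base. Starts on the circuit board, so standing 22 mm above the rim
- part4: a rectangular block 60 (its x) x 30 (its y) x 38 mm high (its z), origin at the centre of its underside; may be absent. Looks like: finned aluminium heatsink. Starts on the bench between the robot and the case
- part5: a rectangular block 60 (its x) x 30 (its y) x 38 mm high (its z), origin at the centre of its underside; may be absent. Looks like: small transformer, dark steel with copper winding. Starts on the bench between the robot and the case
- mug: bystander, loose, to be left alone: white mug, 80 mm across, 90 mm high; origin under its centre
- meter: bystander, loose, to be left alone: yellow multimeter 150 x 80 x 35 mm, lying flat; origin under its centre
- mic: bystander, loose, to be left alone: black hand microphone 95 x 60 x 30 mm; origin under its centre
- spool: bystander, loose, to be left alone: grey spool 60 mm across, 50 mm high, standing; origin under its centre
- cleaner: bystander, loose, to be left alone: white bottle with red cap, 50 mm across, 130 mm high; origin under its centre

How it is judged (in metres and radians):
On the way, in this order (a step that is already met when the one before it is completed fails the run):
1. every dead part lies in the scrap bin (x of part1 in the frame of bin between -0.085 and 0.085 m and y of part1 in the frame of bin between -0.085 and 0.085 m and z of part1 in the frame of bin between -0.01 and 0.1 m and x of part2 in the frame of bin between -0.085 and 0.085 m and y of part2 in the frame of bin between -0.085 and 0.085 m and z of part2 in the frame of bin between -0.01 and 0.1 m and x of part3 in the frame of bin between -0.085 and 0.085 m and y of part3 in the frame of bin between -0.085 and 0.085 m and z of part3 in the frame of bin between -0.01 and 0.1 m and x of part4 in the frame of bin between -0.085 and 0.085 m and y of part4 in the frame of bin between -0.085 and 0.085 m and z of part4 in the frame of bin between -0.01 and 0.1 m and x of part5 in the frame of bin between -0.085 and 0.085 m and y of part5 in the frame of bin between -0.085 and 0.085 m and z of part5 in the frame of bin between -0.01 and 0.1 m), for 0.2 s.
2. the probe's tip passes strip point 0 within 12 mm, moving slower than 0.08 m/s, after the points before it (distance between probe_tip and strip0 below 0.012 m and linear speed of probe below 0.08 m/s), for 0.1 s.
3. the probe's tip passes strip point 1 within 12 mm, moving slower than 0.08 m/s, after the points before it (distance between probe_tip and strip1 below 0.012 m and linear speed of probe below 0.08 m/s), for 0.1 s.
4. the probe's tip passes strip point 2 within 12 mm, moving slower than 0.08 m/s, after the points before it (distance between probe_tip and strip2 below 0.012 m and linear speed of probe below 0.08 m/s), for 0.1 s.
5. the probe's tip passes strip point 3 within 12 mm, moving slower than 0.08 m/s, after the points before it (distance between probe_tip and strip3 below 0.012 m and linear speed of probe below 0.08 m/s), for 0.1 s.
6. the probe's tip passes strip point 4 within 12 mm, moving slower than 0.08 m/s, after the points before it (distance between probe_tip and strip4 below 0.012 m and linear speed of probe below 0.08 m/s), for 0.1 s.
At the end, for the whole second after the job is handed in: Every part present is in the bin, below its rim; the probe lies in both stand notches (20 mm along, 10 mm across, 5 mm in height, level to 0.12 rad); the cover is on the rim, centred to 6 mm, height to about 4 mm, level to 0.03 rad; all released and at rest (all of step 1 and x of probe in the frame of stand between -0.02 and 0.02 m and y of probe in the frame of stand between -0.01 and 0.01 m and z of probe in the frame of stand between 0.075 and 0.085 m and angle between probe's own z axis and vertical below 0.12 rad and angle between the x axis of probe and the x axis of stand, either way round below 0.2 rad and x of cover in the frame of radio between -0.006 and 0.006 m and y of cover in the frame of radio between -0.006 and 0.006 m and z of cover in the frame of radio between 0.056 and 0.0635 m and angle between the z axis of cover and the z axis of radio, either way round below 0.03 rad and angle between the x axis of cover and the x axis of radio, either way round below 0.08 rad and angle between cover's own z axis and vertical below 0.03 rad and linear speed of each of part1, part2, part3, part4, part5, cover, probe below 0.03 m/s); the robot touches nothing.
It fails at once if the mug is shoved more than 50 mm or tipped over (distance of mug from where it was at the start of the episode above 0.05 m or angle between mug's own z axis and vertical above 0.6 rad).
It fails at once if the meter is shoved more than 50 mm or tipped over (distance of meter from where it was at the start of the episode above 0.05 m or angle between meter's own z axis and vertical above 0.6 rad).
It fails at once if the mic is shoved more than 50 mm or tipped over (distance of mic from where it was at the start of the episode above 0.05 m or angle between mic's own z axis and vertical above 0.6 rad).
It fails at once if the spool is shoved more than 50 mm or tipped over (distance of spool from where it was at the start of the episode above 0.05 m or angle between spool's own z axis and vertical above 0.6 rad).
It fails at once if the cleaner is shoved more than 50 mm or tipped over (distance of cleaner from where it was at the start of the episode above 0.05 m or angle between cleaner's own z axis and vertical above 0.6 rad).
Of part1, part2, part3, part4, part5 only 3 to 5 are there at a start; the rules pass over those that are not, and their reading is None.
At some moment in a run one of part1, part2, part3, part4, part5, cover may be knocked a few centimetres aside while the robot is not near it.
It also fails if it takes over 210 s, if anything falls off the work surface, if the arm or the gripper's body presses on something with over 40 N, if the wrist force passes 120 N, or if a joint passes its speed limit or range.

### The arm

A 7-joint arm with a two-finger parallel gripper is mounted at the origin on the work surface. World frame = base frame: x ahead of the robot, y to its left, z up, the work surface at z = 0. Lengths are in m, angles in degrees, forces in N, time in s.
With the tool pointing down it reaches from about 0.35 to 0.9 m from the base axis. Payload 19.9 kg.
Tool frame: the origin (TCP) lies midway between the tips of the shut fingers; the grasp point (between the pads) lies behind it (grip_depth is the z of the grasp point in the tool frame, in m); z points along the fingers, y is the line along which they close (so a half turn about z gives the same grasp; the last joint's range is limited). The gripper opens to 94 mm and grips with 3 to 60 N. Pads are 16 mm wide; open, the fingers measure 119 mm over their backs; the gripper's body (75 mm by 177 mm) begins 78 mm behind the grasp point.
Start: joints at [-2.378, 23.915, -0.59, 92.452, 0.269, 63.638, -3.037], TCP at [0.625, 0, 0.205] pointing down, gripper open.
Joint ranges: [-161.28, 161.28], [-22.2, 115.67], [-73.04, 71.86], [3.21, 147.25], [-68.34, 248.33], [10.77, 114.83], [-161.83, 161.83]. Speed limits (degrees/s): [108.29, 108.29, 136.94, 136.94, 172.46, 172.46, 172.46].

### API

Orientations are given as a 3x3 rotation matrix whose columns are the frame's x, y, z axes.
In Python, from workcell import sense, read_camera, camera_params, close_job, regions_of, grip_depth gives the robot as it stands. The module is installed in compiled form; this text tells all that it offers.
- The arm moves only by the shell command python3 -m inch 'ROWS' [FORCE]. ROWS is JSON, one flat list of numbers, 7 for each row, row after row: the shift along the tool's x, y, z in m, then the turn, a rotation vector about the tool's x, y, z in rad, then the closure, from 0 (fully open) to 1 (shut). In form: [x, y, z, wx, wy, wz, gripper, x, y, z, wx, wy, wz, gripper, ...]. A call has exactly 8 rows; each row is the pose to reach, as a shift and turn from the pose commanded when the call began, along the tool's axes at that moment; what a row does not reach only later rows make up. A row lasts 1/12 s, in which the tool goes at most 41.7 mm and 7.16 degrees, less where a joint would pass 70% of its speed; a pose out of reach is approached as far as the arm can. A call with a gripper value outside its range is refused whole. The fingers move at their own pace and stop on an object; FORCE is the grip in N (left out, the last holds). Time passes only in rows, so rows that repeat a pose let the fingers close, or fill a call up. It gives the time, the measured TCP pose, the force, the opening and the grip force at its end, in the units of the state.
- sense(): the state, without advancing time (a new reading comes with each control period).
- read_camera(name): name is "scene" or "side" or "wrist"; returns (picture, depth): 384x512x3 uint8, red, green, blue; 384x512 float32, m along the optical axis (not along the pixel's ray), 0 where there is no reading.
- camera_params(name): a dict with "mtx" (3x3 intrinsics, pixels), "k1" (the pictures are not rectified: a ray, as slopes to the right and down, at radius r is drawn at 1 + k1 r^2 times it, then the intrinsics apply), "cam_to_world" (4x4, takes a point from camera to world coordinates). Camera axes: x right, y up, looking along -z (the intrinsics and any distortion apply to the point x, -y, -z); pixel columns grow to the right and rows downward; lengths in m; the calibration is good to about 2 mm. A picture is of the moment at which its call begins: read the wrist's pose just before it. camera_params takes no time and is no camera call; for the wrist camera it gives the pose at the moment of the call.
- close_job(): hands the job in; it is judged then, once.
Trained networks look in the newest picture that a camera, given by its name, has taken for a name from the list of things; names that differ only in an ending like _2 or _b are one class to them, and where a whole thing is asked for, a point or a joint stands for the part that bears it (a point fixed in the world has none). Each returns a list of dicts, best first, with "conf" (0 to 1); they miss things now and then, are a little off and sometimes report something else, mostly with a low value. They report only what shows in the picture. A call takes as long as a camera call.
- regions_of(camera, target): "mask" (384x512 bool, what is visible of it) and "bbox" ([left, top, right, bottom] in pixels, round what is visible of it).
The state is a dict: "t": time; "joint_positions": joint angles; "joint_vel": joint speeds; "effort": joint torques, N m; "position": TCP position; "ee_rot": TCP orientation; "wrist_force": force on the tool from outside, world axes, zero at the start; "moment": the same for the moment, N m; "opening": finger opening in m; "gripper_force": force on a finger pad.
Only numpy, scipy, OpenCV 4.12 (cv2) and the standard library are available. Lean on these libraries where they do the work, as an engineer would, in place of code of your own. Each camera call takes 0.05 s, during which the arm holds its last target. There are 200 camera calls.

## Working session

There is one attempt and no reset: what is moved stays moved. The work goes in short steps, Python scripts to look and compute and a shell command to move; the robot and the scene stay as the last step left them, time stands still between calls to the robot, and variables do not carry over. Pictures are saved under pics/ and viewed, at most 14 in all, crops included, and the job is handed in when it is done.

```bash
mkdir -p pics; cat > h.py <<'E'
import numpy as np, cv2
from workcell import *
def cloud(name, img_depth=None):
    p=camera_params(name); pic,d=img_depth if img_depth else read_camera(name)
    K=np.array(p["mtx"]); h,w=d.shape
    u,v=np.meshgrid(np.arange(w),np.arange(h))
    pts=np.stack([u,v],-1).reshape(-1,1,2).astype(np.float64)
    n=cv2.undistortPoints(pts,K,np.array([p["k1"],0,0,0.])).reshape(h,w,2)
    P=np.stack([n[...,0]*d,-n[...,1]*d,-d,np.ones_like(d)],-1)
    W=P@np.array(p["cam_to_world"]).T
    W=W[...,:3]; W[d<=0]=np.nan
    return pic,W
def save(name,pic): cv2.imwrite('pics/'+name,pic[...,::-1])
def rect(W,m,zlo,zhi):
    q=W[m&(W[...,2]>zlo)&(W[...,2]<zhi)]
    if len(q)<15: return None
    (c,s,a)=cv2.minAreaRect((q[:,:2]*1000).astype(np.float32))
    if s[0]<s[1]: s=s[::-1]; a+=90
    return np.round(c,1),np.round(s,1),round((a+90)%180-90,1),np.round(np.percentile(q[:,2],[5,50,95])*1000,1),len(q)
E
python3 - <<'E'
from h import *
s=sense(); print(s["t"],s["position"],s["opening"],grip_depth if not callable(grip_depth) else grip_depth())
ims=[]
for c in ("scene","side"):
    pic,W=cloud(c); ims.append(pic); p=camera_params(c); print(c,np.round(np.array(p["cam_to_world"])[:3,3],2))
    for t in "radio cover cover_handle bin stand probe part1 part2 part3 part4 part5 mug meter mic spool cleaner".split():
        r=regions_of(c,t)
        for x in r[:2]:
            if x["conf"]>.3:
                m=cv2.erode(x["mask"].astype(np.uint8),np.ones((3,3)))>0
                z=W[m][:,2] if m.any() else np.array([0.]); zt=np.nanpercentile(z,95)
                print(c,t,round(x["conf"],2),x["bbox"],rect(W,m,zt-.008,zt+.006))
save("a.png",ims[0]); save("b.png",ims[1])
E
```

```text
0.0 [ 6.24609260e-01 -8.08264993e-06  2.04824966e-01] 0.09426982349075325 -0.0188
scene [ 1.1  -0.82  0.96]
scene radio 0.56 [219.8, 172.2, 294.2, 242.1] (array([596.3,  -6.9]), array([231.8, 151.9]), -86.9, array([63.4, 68.7, 72.3]), 444)
scene cover 0.85 [250.7, 138.6, 290.7, 169.0] None
scene cover_handle 0.59 [249.6, 136.7, 297.9, 171.0] None
scene bin 0.97 [96.4, 216.9, 189.0, 297.9] (array([ 433.2, -367. ]), array([172. , 169.6]), 3.0, array([ 90.2,  96.1, 101.2]), 558)
scene bin 0.61 [153.3, 200.7, 176.0, 224.0] (array([ 341.8, -166.5]), array([54.2, 45.9]), -47.8, array([46.3, 49.7, 52.6]), 148)
scene stand 0.8 [198.2, 248.5, 241.6, 292.4] (array([ 629.4, -297.8]), array([93.9, 14.1]), -3.3, array([52.5, 58.6, 65.7]), 30)
scene stand 0.35 [174.4, 290.8, 199.8, 331.1] (array([ 643.9, -447. ]), array([17.8, 13.1]), 49.5, array([122.1, 127.9, 131.1]), 45)
scene probe 0.74 [192.6, 248.5, 237.7, 280.7] (array([ 636.2, -286.2]), array([133.7,  16.2]), -3.2, array([84.7, 89.2, 92.3]), 228)
scene part1 0.8 [198.7, 190.3, 218.8, 211.6] (array([429.2, -48.6]), array([61.7, 28.6]), -76.
[... 4409 characters left out ...]
77.8, 76.9]), -87.6, array([81.8, 86.8, 91.9]), 163)
side meter 0.55 [262.4, 131.6, 307.3, 163.9] (array([732. , 230.9]), array([98.1, 70.1]), -53.8, array([32. , 34.5, 40.4]), 290)
side mic 0.74 [203.6, 104.1, 220.1, 118.6] (array([539.7, 516.7]), array([87.8, 54. ]), 74.9, array([24.8, 28.3, 32.4]), 205)
side mic 0.67 [302.0, 265.0, 360.4, 289.9] (array([ 631.5, -286. ]), array([139.9,  20.2]), -1.6, array([85. , 88.9, 91.6]), 400)
side spool 0.89 [190.9, 267.3, 215.1, 298.1] (array([ 339.6, -168. ]), array([58.5, 52. ]), 75.8, array([46.2, 49.1, 51.9]), 366)
side cleaner 0.73 [350.2, 321.9, 378.2, 362.8] (array([ 638. , -447.7]), array([20.3, 18.1]), 3.8, array([124.6, 129.2, 131.7]), 83)
```

View pics/a.png

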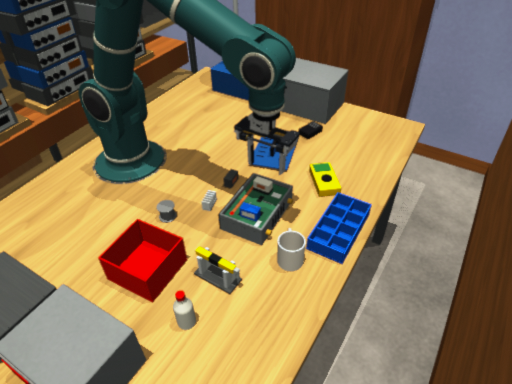

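View pics/b.png

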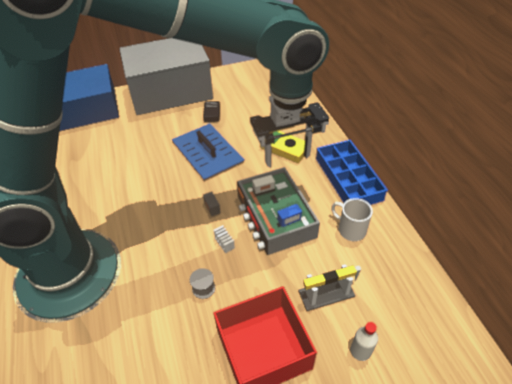

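```bash
python3 - <<'E'
from h import *
pic,W=cloud("wrist"); save("c.png",pic); np.save("w0.npy",W)
p=camera_params("wrist"); print(np.round(np.array(p["cam_to_world"]),3), p["mtx"], p["k1"]); print(np.round(sense()["ee_rot"],3))
for t in ["radio","part1","cover"]:
    for x in regions_of("wrist",t):
        if x["conf"]>.3:
            m=cv2.erode(x["mask"].astype(np.uint8),np.ones((3,3)))>0
            zt=np.nanpercentile(W[m][:,2],90); print(t,round(x["conf"],2),x["bbox"],rect(W,m,zt-.006,zt+.006))
E
```

```text
[[ 1.     0.001 -0.001  0.625]
 [-0.001  0.959  0.285  0.083]
 [ 0.001 -0.285  0.959  0.385]
 [ 0.     0.     0.     1.   ]] [[326.48274835   0.         249.50975771]
 [  0.         326.48274835 187.80161028]
 [  0.           0.           1.        ]] -0.049414112510494865
[[-0.  1. -0.]
 [ 1.  0. -0.]
 [-0. -0. -1.]]
radio 0.64 [126.6, 60.2, 303.2, 284.3] (array([594.6,  -6.9]), array([229.1, 153.5]), -86.9, array([65. , 69.6, 71. ]), 4742)
part1 0.74 [60.3, 175.7, 114.2, 237.8] (array([429.3, -47.5]), array([60.1, 28.7]), -75.4, array([32.7, 37.4, 38.8]), 581)
part1 0.73 [202.8, 223.1, 260.6, 266.4] (array([607.8, -69.9]), array([58.3, 30.2]), 6.0, array([89.7, 91.8, 92.9]), 1606)
part1 0.69 [41.4, 58.9, 95.8, 118.8] (array([428.1,  87.6]), array([58.2, 30.8]), -83.1, array([35.7, 37.7, 39.1]), 1693)
```

View pics/c.png

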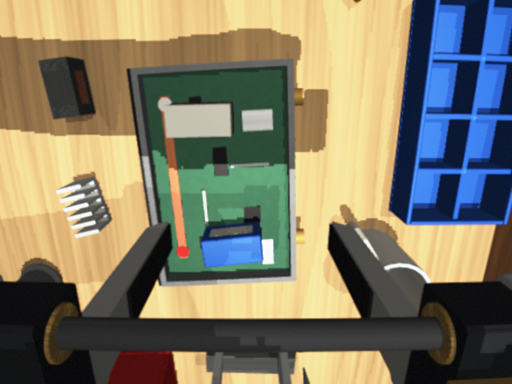

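```bash
cat >> h.py <<'E'
def Rphi(phi):
    a=np.radians(phi); y=np.array([np.cos(a),np.sin(a),0]); z=np.array([0,0,-1.]); return np.stack([np.cross(y,z),y,z],1)
def plan(wps,start=None):
    from scipy.spatial.transform import Rotation as Ro
    s=sense(); 
    p,R=(np.array(s["position"]),np.array(s["ee_rot"])) if start is None else (np.array(start[:3]),Rphi(start[3]))
    for w in wps:
        q=np.array(w[:3]); R2=Rphi(w[3]); d=R.T@(q-p); r=Ro.from_matrix(R.T@R2).as_rotvec()
        print("->",w,"shift",np.round(d,4),"rot",np.round(r,3),"rows",round(max(np.linalg.norm(d)/.0417,np.degrees(np.linalg.norm(r))/7.16),1))
        p,R=q,R2
E
python3 - <<'E'
from h import *
plan([(.429,-.0475,.09,14.5),(.429,-.0475,.012,14.5),(.429,-.0475,.15,14.5),(.396,-.332,.15,10),(.396,-.332,.08,10)])
E
```

```text
-> (0.429, -0.0475, 0.09, 14.5) shift [-0.0475 -0.196   0.1154] rot [-0.     0.    -0.253] rows 5.6
-> (0.429, -0.0475, 0.012, 14.5) shift [0.    0.    0.078] rot [0. 0. 0.] rows 1.9
-> (0.429, -0.0475, 0.15, 14.5) shift [ 0.     0.    -0.138] rot [0. 0. 0.] rows 3.3
-> (0.396, -0.332, 0.15, 10) shift [-0.2672 -0.1032  0.    ] rot [0.    0.    0.079] rows 6.9
-> (0.396, -0.332, 0.08, 10) shift [0.   0.   0.07] rot [0. 0. 0.] rows 1.7
```

```bash
python3 -m inch '[-0.012,-0.049,0.02,0,0,-0.06,0.3, -0.024,-0.098,0.05,0,0,-0.12,0.3, -0.036,-0.147,0.08,0,0,-0.19,0.3, -0.0475,-0.196,0.115,0,0,-0.253,0.3, -0.0475,-0.196,0.115,0,0,-0.253,0.3, -0.0475,-0.196,0.115,0,0,-0.253,0.3, -0.0475,-0.196,0.115,0,0,-0.253,0.3, -0.0475,-0.196,0.115,0,0,-0.253,0.3]' 30
python3 - <<'E'
from h import *
s=sense(); print(s["position"],s["t"])
for c in ("wrist","side"):
    pic,W=cloud(c)
    for x in regions_of(c,"part4"):
        if x["conf"]>.2:
            m=cv2.erode(x["mask"].astype(np.uint8),np.ones((3,3)))>0
            zt=np.nanpercentile(W[m][:,2],90); print(c,round(x["conf"],2),x["bbox"],rect(W,m,zt-.008,zt+.006))
plan([(.429,-.0475,.012,14.5)])
E
```

```text
t: 2.57
position: [0.4283, -0.0478, 0.0904]
ee_rot: [[-0.25, 0.968, -0.001], [0.968, 0.25, -0.0], [0.0, -0.001, -1.0]]
wrist_force: [1.0, 0.7, 0.0]
opening: 0.0657
gripper_force: 0.0
[ 0.42834108 -0.04775218  0.09036479] 2.5667
wrist 0.91 [226.6, 153.5, 273.1, 243.4] (array([427.6, -48. ]), array([60.1, 29.3]), -75.9, array([31.4, 37.5, 38.8]), 1798)
wrist 0.82 [434.0, 273.9, 493.7, 313.7] (array([592.9, -60.2]), array([18.6,  7.6]), 8.7, array([82.7, 88.5, 92.6]), 224)
wrist 0.67 [271.4, 0.0, 327.2, 68.7] (array([428.4,  78. ]), array([41.2, 29.4]), -83.4, array([36.7, 38. , 39.2]), 2836)
wrist 0.65 [458.7, 88.2, 510.8, 150.3] (array([550.7,  54.7]), array([30.6, 12. ]), -66.3, array([83.4, 88.5, 92.8]), 693)
side 0.96 [277.7, 204.8, 303.2, 226.9] (array([603.5, -74.2]), array([54.7, 27.8]), 7.8, array([85.9, 90. , 92.5]), 179)
side 0.78 [216.9, 225.7, 235.6, 252.3] (array([425.3, -50. ]), array([58.8, 27.1]), -75.3, array([30.7, 35.7, 39.9]), 148)
side 0.55 [255.9, 176.2, 273.6, 194.0] (array([576.8,  55.8]), array([54.8, 31.8]), -1.1, array([85.1, 89.8, 93. ]), 131)
side 0.49 [237.8, 168.3, 320.6, 257.8] (array([590.8,  -8.7]), array([228.7, 155.5]), -87.4, array([59.5, 66.7, 71.1]), 644)
side 0.43 [211.8, 199.2, 215.6, 217.6] None
side 0.4 [301.4, 265.1, 356.7, 290.6] (array([ 629.5, -286.1]), array([137.2,  20.2]), -1.8, array([85. , 89. , 91.7]), 406)
-> (0.429, -0.0475, 0.012, 14.5) shift [ 0.0001 -0.0013  0.079 ] rot [0.001 0.    0.   ] rows 1.9
```

```bash
python3 -m inch '[0,0,0.03,0,0,0,0.3, 0,0,0.06,0,0,0,0.3, 0,0,0.078,0,0,0,0.3, 0,0,0.078,0,0,0,0.3, 0,0,0.078,0,0,0,0.9, 0,0,0.078,0,0,0,0.9, 0,0,0.078,0,0,0,0.9, 0,0,0.078,0,0,0,0.9]' 30
python3 -m inch '[0,0,0,0,0,0,0.9, 0,0,0,0,0,0,0.9, 0,0,-0.03,0,0,0,0.9, 0,0,-0.07,0,0,0,0.9, 0,0,-0.11,0,0,0,0.9, 0,0,-0.138,0,0,0,0.9, 0,0,-0.138,0,0,0,0.9, 0,0,-0.138,0,0,0,0.9]'
```

```text
t: 3.43
position: [0.4298, -0.0476, 0.0136]
ee_rot: [[-0.25, 0.968, 0.002], [0.968, 0.25, -0.0], [-0.001, 0.002, -1.0]]
wrist_force: [0.4, -0.5, 1.4]
opening: 0.0425
gripper_force: 0.0
t: 4.1
position: [0.4298, -0.0476, 0.1519]
ee_rot: [[-0.25, 0.968, 0.003], [0.968, 0.25, -0.0], [-0.001, 0.003, -1.0]]
wrist_force: [-0.6, -0.3, -1.0]
opening: 0.0301
gripper_force: 30.0
```

```bash
python3 -m inch '[-0.03,-0.012,0,0,0,0.01,0.9, -0.07,-0.027,0,0,0,0.02,0.9, -0.11,-0.042,0,0,0,0.03,0.9, -0.15,-0.058,0,0,0,0.04,0.9, -0.19,-0.073,0,0,0,0.06,0.9, -0.23,-0.089,0,0,0,0.07,0.9, -0.26,-0.1,0,0,0,0.079,0.9, -0.267,-0.103,0,0,0,0.079,0.9]'
python3 -m inch '[0,0,0.03,0,0,0,0.9, 0,0,0.06,0,0,0,0.9, 0,0,0.075,0,0,0,0.9, 0,0,0.075,0,0,0,0.9, 0,0,0.075,0,0,0,0.5, 0,0,0.075,0,0,0,0.5, 0,0,0.075,0,0,0,0.5, 0,0,0.075,0,0,0,0.5]'
python3 - <<'E'
from h import *
s=sense(); p=s["position"]; plan([(p[0],p[1],.15,10),(.428,.0876,.09,7),(.428,.0876,.012,7),(.428,.0876,.15,7),(.472,-.332,.15,10),(.472,-.332,.08,10)])
E
```

```text
t: 4.77
position: [0.3936, -0.3373, 0.1491]
ee_rot: [[-0.167, 0.986, -0.002], [0.986, 0.167, -0.001], [-0.001, -0.002, -1.0]]
wrist_force: [-1.6, -0.4, -1.2]
opening: 0.03
gripper_force: 30.0
t: 5.43
position: [0.3966, -0.3321, 0.0765]
ee_rot: [[-0.173, 0.985, 0.001], [0.985, 0.173, -0.001], [-0.001, 0.001, -1.0]]
wrist_force: [-0.7, -0.5, 0.5]
opening: 0.0467
gripper_force: 0.0
-> (np.float64(0.3965963789011066), np.float64(-0.33210681204574793), 0.15, 10) shift [-0.0001  0.0001 -0.0735] rot [ 0.001  0.001 -0.   ] rows 1.8
-> (0.428, 0.0876, 0.09, 7) shift [0.4079 0.1038 0.06  ] rot [0.    0.    0.052] rows 10.2
-> (0.428, 0.0876, 0.012, 7) shift [0.    0.    0.078] rot [0. 0. 0.] rows 1.9
-> (0.428, 0.0876, 0.15, 7) shift [ 0.     0.    -0.138] rot [0. 0. 0.] rows 3.3
-> (0.472, -0.332, 0.15, 10) shift [-0.4218 -0.0075  0.    ] rot [ 0.     0.    -0.052] rows 10.1
-> (0.472, -0.332, 0.08, 10) shift [0.   0.   0.07] rot [0. 0. 0.] rows 1.7
```

```bash
python3 -m inch '[0,0,-0.035,0,0,0,0.5, 0,0,-0.073,0,0,0,0.4, 0.03,0.008,-0.073,0,0,0,0.3, 0.07,0.018,-0.073,0,0,0,0.3, 0.11,0.028,-0.073,0,0,0.02,0.3, 0.15,0.038,-0.073,0,0,0.03,0.3, 0.19,0.048,-0.073,0,0,0.04,0.3, 0.23,0.059,-0.073,0,0,0.052,0.3]'
python3 - <<'E'
from h import *
plan([(.428,.0876,.10,7)])
E
```

```text
t: 6.1
position: [0.4143, -0.0933, 0.1494]
ee_rot: [[-0.121, 0.993, 0.002], [0.993, 0.121, -0.001], [-0.001, 0.002, -1.0]]
wrist_force: [1.4, 0.5, 0.3]
opening: 0.0656
gripper_force: 0.0
-> (0.428, 0.0876, 0.1, 7) shift [0.1779 0.0354 0.0493] rot [ 0.002  0.001 -0.001] rows 4.5
```

```bash
python3 -m inch '[0.04,0.008,0,0,0,0,0.3, 0.08,0.016,0.01,0,0,0,0.3, 0.12,0.024,0.025,0,0,0,0.3, 0.155,0.032,0.04,0,0,0,0.3, 0.174,0.035,0.049,0,0,0,0.3, 0.174,0.035,0.049,0,0,0,0.3, 0.174,0.035,0.049,0,0,0,0.3, 0.174,0.035,0.049,0,0,0,0.3]'
cat >> h.py <<'E'
def look(c,t,n=3,lo=.2):
    pic,W=cloud(c)
    for x in regions_of(c,t)[:n]:
        if x["conf"]>lo:
            m=cv2.erode(x["mask"].astype(np.uint8),np.ones((3,3)))>0
            if m.any(): zt=np.nanpercentile(W[m][:,2],90); print(c,t,round(x["conf"],2),x["bbox"],rect(W,m,zt-.008,zt+.006))
    return pic,W
E
python3 - <<'E'
from h import *
look("wrist","part5")
plan([(.428,.0876,.012,7)])
E
```

```text
t: 6.77
position: [0.4282, 0.0812, 0.1]
ee_rot: [[-0.121, 0.993, 0.001], [0.993, 0.121, -0.0], [-0.0, 0.001, -1.0]]
wrist_force: [-0.6, 1.2, -0.0]
opening: 0.0659
gripper_force: 0.0
wrist part5 0.98 [398.3, 239.6, 512.0, 304.7] (array([578.1,  58.3]), array([58.6, 28.4]), 0.8, array([86. , 91.9, 93. ]), 2184)
wrist part5 0.57 [229.1, 146.5, 270.7, 227.7] (array([427.3,  88.2]), array([59.4, 28.3]), -83.4, array([36.8, 37.9, 38.9]), 2695)
-> (0.428, 0.0876, 0.012, 7) shift [0.0068 0.0003 0.0881] rot [ 0.001  0.    -0.002] rows 2.1
```

```bash
python3 -m inch '[0.003,0,0.04,0,0,0,0.3, 0.006,0,0.075,0,0,0,0.3, 0.006,0,0.087,0,0,0,0.3, 0.006,0,0.087,0,0,0,0.3, 0.006,0,0.087,0,0,0,0.9, 0.006,0,0.087,0,0,0,0.9, 0.006,0,0.087,0,0,0,0.9, 0.006,0,0.087,0,0,0,0.9]' 30
python3 -m inch '[0,0,0,0,0,0,0.9, 0,0,0,0,0,0,0.9, 0,0,-0.03,0,0,0,0.9, 0,0,-0.07,0,0,0,0.9, 0,0,-0.11,0,0,0,0.9, 0,0,-0.138,0,0,0,0.9, -0.03,0,-0.138,0,0,0,0.9, -0.07,-0.001,-0.138,0,0,0,0.9]'
python3 - <<'E'
from h import *
plan([(.472,-.332,.15,10)])
E
```

```text
t: 7.53
position: [0.428, 0.0878, 0.0136]
ee_rot: [[-0.121, 0.993, 0.002], [0.993, 0.121, 0.0], [0.0, 0.002, -1.0]]
wrist_force: [0.0, 0.0, 0.5]
opening: 0.0425
gripper_force: 0.0
t: 8.2
position: [0.4358, 0.0197, 0.1525]
ee_rot: [[-0.127, 0.992, 0.004], [0.992, 0.127, 0.001], [0.0, 0.004, -1.0]]
wrist_force: [1.0, 0.2, -1.1]
opening: 0.0297
gripper_force: 30.0
-> (0.472, -0.332, 0.15, 10) shift [-0.3535 -0.0086  0.0024] rot [ 0.004 -0.    -0.048] rows 8.5
```

```bash
python3 -m inch '[-0.04,-0.001,0,0,0,0,0.9, -0.08,-0.002,0,0,0,0,0.9, -0.12,-0.003,0,0,0,0,0.9, -0.16,-0.004,0,0,0,-0.01,0.9, -0.20,-0.005,0,0,0,-0.02,0.9, -0.24,-0.006,0,0,0,-0.03,0.9, -0.28,-0.007,0,0,0,-0.04,0.9, -0.32,-0.008,0,0,0,-0.048,0.9]'
python3 - <<'E'
from h import *
plan([(.472,-.332,.078,10)])
E
```

```text
t: 8.87
position: [0.4654, -0.3023, 0.1506]
ee_rot: [[-0.17, 0.985, -0.0], [0.985, 0.17, -0.0], [-0.0, -0.0, -1.0]]
wrist_force: [0.8, 0.8, -0.6]
opening: 0.0298
gripper_force: 30.0
-> (0.472, -0.332, 0.078, 10) shift [-0.0304  0.0015  0.0726] rot [-0.     0.    -0.004] rows 1.9
```

```bash
python3 -m inch '[-0.02,0.001,0.02,0,0,0,0.9, -0.028,0.001,0.06,0,0,0,0.9, -0.028,0.001,0.073,0,0,0,0.9, -0.028,0.001,0.073,0,0,0,0.9, -0.028,0.001,0.073,0,0,0,0.5, -0.028,0.001,0.073,0,0,0,0.5, -0.028,0.001,0.073,0,0,0,0.5, -0.028,0.001,0.073,0,0,0,0.5]'
python3 - <<'E'
from h import *
s=sense(); p=s["position"]; print(p,s["joint_positions"],s["opening"]); plan([(p[0],p[1],.16,10),(.606,-.071,.16,96)])
E
```

```text
t: 9.53
position: [0.4722, -0.3279, 0.0789]
ee_rot: [[-0.17, 0.985, 0.002], [0.985, 0.17, -0.001], [-0.001, 0.002, -1.0]]
wrist_force: [-0.8, -0.3, 0.7]
opening: 0.0469
gripper_force: 0.5
[ 0.4721844  -0.3278645   0.07893852] [ 26.16989599  27.55364441   7.03706392 106.02253966  -4.47945982
  46.56632702  45.26058031] 0.04685946794499513
-> (np.float64(0.4721844041941101), np.float64(-0.3278645008830926), 0.16, 10) shift [-0.0001  0.0001 -0.0811] rot [ 0.002  0.001 -0.004] rows 1.9
-> (0.606, -0.071, 0.16, 96) shift [0.2297 0.1764 0.    ] rot [ 0.     0.    -1.501] rows 12.0
```

```bash
python3 -m inch '[0,0,-0.035,0,0,0,0.5, 0,0,-0.075,0,0,0,0.5, 0,0,-0.08,0,0,-0.12,0.45, 0.03,0.025,-0.08,0,0,-0.24,0.43, 0.06,0.05,-0.08,0,0,-0.36,0.43, 0.09,0.075,-0.08,0,0,-0.48,0.43, 0.12,0.10,-0.08,0,0,-0.60,0.43, 0.15,0.12,-0.08,0,0,-0.72,0.43]'
python3 - <<'E'
from h import *
plan([(.606,-.071,.16,96)])
E
```

```text
t: 10.2
position: [0.5658, -0.1575, 0.1587]
ee_rot: [[-0.781, 0.624, 0.002], [0.624, 0.781, -0.0], [-0.002, 0.001, -1.0]]
wrist_force: [0.2, -0.1, -0.5]
opening: 0.0534
gripper_force: 0.0
-> (0.606, -0.071, 0.16, 96) shift [ 0.0226  0.0927 -0.0013] rot [ 0.     0.002 -0.779] rows 6.2
```

```bash
python3 -m inch '[0.004,0.016,0,0,0,-0.12,0.43, 0.008,0.032,0,0,0,-0.24,0.43, 0.012,0.048,0,0,0,-0.36,0.43, 0.016,0.064,0,0,0,-0.48,0.43, 0.02,0.08,0,0,0,-0.60,0.43, 0.0226,0.092,0,0,0,-0.72,0.43, 0.0226,0.0925,0,0,0,-0.779,0.43, 0.0226,0.0925,0,0,0,-0.779,0.43]'
python3 - <<'E'
from h import *
look("wrist","part1"); look("side","part1"); look("scene","part1")
plan([(.606,-.071,.064,96)])
E
```

```text
t: 10.87
position: [0.6054, -0.0727, 0.1582]
ee_rot: [[-0.995, -0.103, 0.001], [-0.103, 0.995, -0.0], [-0.001, -0.0, -1.0]]
wrist_force: [-0.3, -0.7, 0.6]
opening: 0.0538
gripper_force: 0.0
wrist part1 0.74 [235.9, 154.5, 271.8, 237.2] (array([606.7, -71.3]), array([59.1, 28.7]), 6.9, array([90.7, 91.9, 93. ]), 2491)
wrist part1 0.69 [375.5, 139.8, 442.6, 218.5] (array([578.6,  56.7]), array([57.2, 28.6]), 0.8, array([87.6, 92. , 93.1]), 2611)
side part1 0.72 [251.0, 175.6, 274.6, 195.2] (array([574.4,  53.4]), array([52.6, 27. ]), 1.6, array([84.5, 89.8, 93.1]), 143)
side part1 0.72 [262.7, 306.0, 283.3, 338.0] (array([ 471.2, -328.5]), array([59.2, 28.9]), -81.1, array([38.9, 42.5, 45.2]), 301)
side part1 0.69 [236.0, 317.8, 257.6, 352.6] (array([ 396.2, -334. ]), array([59.6, 27.6]), -80.9, array([35.9, 40.9, 44.7]), 199)
scene part1 0.81 [134.6, 240.0, 157.2, 263.5] (array([ 399.3, -332. ]), array([60.5, 28.8]), -80.3, array([34.7, 40.3, 43.7]), 119)
scene part1 0.67 [277.3, 226.2, 304.7, 272.5] (array([ 782. , -123.9]), array([79.8, 67.5]), -66.1, array([76.1, 82.5, 89.1]), 147)
scene part1 0.6 [157.2, 247.2, 166.7, 265.6] (array([ 465.4, -314.1]), array([31.1,  8. ]), -76.2, array([39.8, 41.7, 44. ]), 15)
-> (0.606, -0.071, 0.064, 96) shift [-0.0013  0.0029  0.0937] rot [-0.     0.    -0.009] rows 2.2
```

```bash
python3 -m inch '[-0.001,0.001,0.035,0,0,0,0.43, -0.001,0.001,0.07,0,0,0,0.43, -0.001,0.001,0.094,0,0,0,0.43, -0.001,0.001,0.094,0,0,0,0.43, -0.001,0.001,0.094,0,0,0,0.9, -0.001,0.001,0.094,0,0,0,0.9, -0.001,0.001,0.094,0,0,0,0.9, -0.001,0.001,0.094,0,0,0,0.9]' 30
python3 -m inch '[0,0,0,0,0,0,0.9, 0,0,-0.03,0,0,0,0.9, 0,0,-0.07,0,0,0,0.9, 0,0,-0.11,0,0,0,0.9, 0,-0.03,-0.11,0,0,0,0.9, 0.015,-0.06,-0.11,0,0,0,0.9, 0.035,-0.09,-0.11,0,0,0,0.9, 0.06,-0.115,-0.11,0,0,0,0.9]'
python3 - <<'E'
from h import *
plan([(.396,-.4,.165,93),(.396,-.4,.09,93)])
E
```

```text
t: 11.83
position: [0.6069, -0.0725, 0.0652]
ee_rot: [[-0.995, -0.098, 0.002], [-0.098, 0.995, -0.0], [-0.002, -0.001, -1.0]]
wrist_force: [0.5, 1.3, 0.7]
opening: 0.0304
gripper_force: 0.3
t: 12.5
position: [0.5573, -0.1946, 0.1743]
ee_rot: [[-0.995, -0.098, 0.001], [-0.098, 0.995, -0.001], [-0.001, -0.001, -1.0]]
wrist_force: [0.6, -0.0, -0.9]
opening: 0.0297
gripper_force: 30.0
-> (0.396, -0.4, 0.165, 93) shift [ 0.1806 -0.1886  0.0092] rot [-0.001  0.001  0.046] rows 6.3
-> (0.396, -0.4, 0.09, 93) shift [0.    0.    0.075] rot [0. 0. 0.] rows 1.8
```

```bash
python3 -m inch '[0.028,-0.029,0,0,0,0,0.9, 0.056,-0.058,0,0,0,0.01,0.9, 0.084,-0.087,0,0,0,0.02,0.9, 0.112,-0.116,0,0,0,0.03,0.9, 0.14,-0.145,0,0,0,0.04,0.9, 0.168,-0.174,0,0,0,0.046,0.9, 0.178,-0.186,0,0,0,0.046,0.9, 0.178,-0.186,0.02,0,0,0.046,0.9]'
python3 -m inch '[0,0,0.03,0,0,0,0.9, 0,0,0.06,0,0,0,0.9, 0,0,0.075,0,0,0,0.9, 0,0,0.075,0,0,0,0.9, 0,0,0.075,0,0,0,0.5, 0,0,0.075,0,0,0,0.5, 0,0,0.075,0,0,0,0.5, 0,0,0.075,0,0,0,0.5]'
python3 - <<'E'
from h import *
s=sense(); p=s["position"]; plan([(p[0],p[1],.17,93),(.577,.056,.16,90.5)])
E
```

```text
t: 13.17
position: [0.3967, -0.4006, 0.1571]
ee_rot: [[-0.999, -0.046, 0.003], [-0.046, 0.999, -0.006], [-0.003, -0.006, -1.0]]
wrist_force: [0.7, -0.7, -0.5]
opening: 0.0301
gripper_force: 30.0
t: 13.83
position: [0.3992, -0.3958, 0.0798]
ee_rot: [[-0.999, -0.052, 0.001], [-0.052, 0.999, -0.002], [-0.001, -0.002, -1.0]]
wrist_force: [0.8, 0.4, -0.3]
opening: 0.0467
gripper_force: 0.0
-> (np.float64(0.39915337065202605), np.float64(-0.3958197349636466), 0.17, 93) shift [-0.0001 -0.0001 -0.0902] rot [-0.002  0.001 -0.   ] rows 2.2
-> (0.577, 0.056, 0.16, 90.5) shift [-0.2012  0.4419  0.01  ] rot [0.    0.    0.044] rows 11.6
```

```bash
python3 -m inch '[0,0,-0.035,0,0,0,0.5, 0,0,-0.075,0,0,0,0.43, -0.01,0.025,-0.09,0,0,0,0.43, -0.03,0.065,-0.09,0,0,0.01,0.43, -0.047,0.103,-0.09,0,0,0.02,0.43, -0.064,0.14,-0.09,0,0,0.03,0.43, -0.081,0.178,-0.09,0,0,0.044,0.43, -0.098,0.215,-0.09,0,0,0.044,0.43]'
python3 -m inch '[-0.017,0.037,0,0,0,0,0.43, -0.034,0.074,0,0,0,0,0.43, -0.05,0.11,0,0,0,0,0.43, -0.067,0.147,0,0,0,0,0.43, -0.083,0.184,0,0,0,0,0.43, -0.1,0.217,0.005,0,0,0,0.43, -0.102,0.227,0.01,0,0,0,0.43, -0.102,0.227,0.01,0,0,0,0.43]'
python3 - <<'E'
from h import *
pic,W=look("wrist","part3",2)
look("side","part1",6); save("d.png",pic)
plan([(.577,.056,.064,90.5)])
E
```

```text
t: 14.5
position: [0.4854, -0.1747, 0.1695]
ee_rot: [[-1.0, -0.007, 0.001], [-0.007, 1.0, -0.001], [-0.001, -0.001, -1.0]]
wrist_force: [0.8, -0.6, 0.0]
opening: 0.0534
gripper_force: 0.0
t: 15.17
position: [0.585, 0.055, 0.1581]
ee_rot: [[-1.0, -0.013, -0.0], [-0.013, 1.0, 0.001], [0.0, 0.001, -1.0]]
wrist_force: [-0.4, -0.7, -1.1]
opening: 0.0533
gripper_force: 0.0
wrist part3 0.94 [235.4, 147.4, 271.1, 231.0] (array([578.2,  57.2]), array([58. , 27.5]), 2.8, array([90.9, 92. , 93. ]), 2384)
side part1 0.81 [239.8, 349.8, 270.2, 374.2] (array([ 399. , -398.2]), array([57.1, 29.7]), 6.0, array([38.6, 42.1, 44.7]), 349)
side part1 0.75 [265.9, 307.1, 285.6, 340.6] (array([ 471.2, -328.7]), array([58.8, 29.3]), -81.0, array([39.5, 42.5, 44.9]), 299)
side part1 0.62 [253.4, 174.5, 274.6, 195.0] (array([575.9,  54.1]), array([56.1, 26.9]), -0.8, array([85.6, 89.8, 92.7]), 147)
-> (0.577, 0.056, 0.064, 90.5) shift [0.0079 0.0065 0.095 ] rot [-0.001  0.001 -0.002] rows 2.3
```

View pics/d.png

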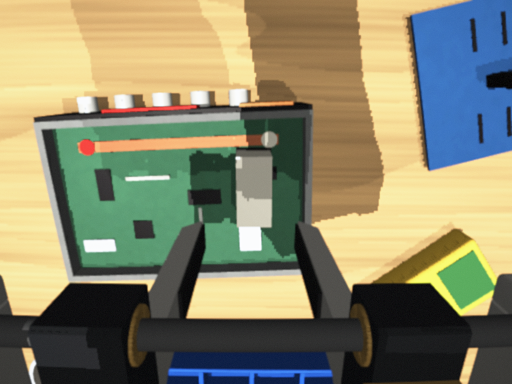

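```bash
python3 -m inch '[0.003,0.002,0.035,0,0,-0.02,0.43, 0.006,0.002,0.07,0,0,-0.03,0.43, 0.006,0.002,0.094,0,0,-0.03,0.43, 0.006,0.002,0.094,0,0,-0.03,0.43, 0.006,0.002,0.094,0,0,-0.03,0.9, 0.006,0.002,0.094,0,0,-0.03,0.9, 0.006,0.002,0.094,0,0,-0.03,0.9, 0.006,0.002,0.094,0,0,-0.03,0.9]' 30
python3 -m inch '[0,0,0,0,0,0,0.9, 0,0,-0.03,0,0,0,0.9, 0,0,-0.07,0,0,0,0.9, 0,0,-0.11,0,0,0,0.9, 0,-0.03,-0.11,0,0,0,0.9, 0.008,-0.07,-0.11,0,0,0,0.9, 0.016,-0.11,-0.11,0,0,0,0.9, 0.024,-0.15,-0.11,0,0,0,0.9]'
python3 - <<'E'
from h import *
plan([(.474,-.4,.165,93),(.474,-.4,.085,93)])
E
```

```text
t: 16.03
position: [0.58, 0.0534, 0.0662]
ee_rot: [[-0.999, -0.038, 0.003], [-0.038, 0.999, 0.0], [-0.003, 0.0, -1.0]]
wrist_force: [-0.3, 1.5, 2.1]
opening: 0.0306
gripper_force: 0.8
t: 16.7
position: [0.5603, -0.0992, 0.1755]
ee_rot: [[-0.999, -0.039, 0.001], [-0.039, 0.999, -0.001], [-0.001, -0.001, -1.0]]
wrist_force: [0.6, 0.3, -1.6]
opening: 0.03
gripper_force: 30.0
-> (0.474, -0.4, 0.165, 93) shift [ 0.098  -0.2973  0.0106] rot [-0.001  0.001 -0.013] rows 7.5
-> (0.474, -0.4, 0.085, 93) shift [0.   0.   0.08] rot [0. 0. 0.] rows 1.9
```

```bash
python3 -m inch '[0.013,-0.039,0,0,0,0,0.9, 0.026,-0.078,0,0,0,0,0.9, 0.039,-0.117,0,0,0,0,0.9, 0.052,-0.156,0,0,0,0,0.9, 0.065,-0.195,0,0,0,0,0.9, 0.078,-0.234,0,0,0,0,0.9, 0.09,-0.27,0,0,0,0,0.9, 0.098,-0.293,0,0,0,0,0.9]'
python3 -m inch '[0,0,0.03,0,0,0,0.9, 0,0,0.06,0,0,0,0.9, 0,0,0.085,0,0,0,0.9, 0,0,0.095,0,0,0,0.9, 0,0,0.095,0,0,0,0.5, 0,0,0.095,0,0,0,0.5, 0,0,0.095,0,0,0,0.5, 0,0,0.095,0,0,0,0.5]'
python3 -m inch '[0,0,-0.035,0,0,0,0.5, 0,0,-0.075,0,0,0,0.4, 0,0,-0.115,0,0,0,0.3, -0.02,0.01,-0.15,0,0,0,0.3, -0.05,0.03,-0.16,0,0,0,0.3, -0.08,0.05,-0.16,0,0,0,0.3, -0.11,0.07,-0.16,0,0,0,0.3, -0.11,0.07,-0.16,0,0,0,0.3]'
python3 - <<'E'
from h import *
s=sense(); print(s["position"])
for c in("side","scene"): look(c,"part1",6); look(c,"stand",1); look(c,"probe",1); look(c,"cover_handle",2)
pic,W=look("wrist","stand"); look("wrist","probe"); save("e.png",pic)
E
```

```text
t: 17.37
position: [0.4718, -0.3982, 0.1753]
ee_rot: [[-0.999, -0.035, 0.0], [-0.035, 0.999, -0.002], [0.0, -0.002, -1.0]]
wrist_force: [0.1, -0.4, -0.9]
opening: 0.0298
gripper_force: 30.0
t: 18.03
position: [0.4748, -0.3947, 0.0813]
ee_rot: [[-0.999, -0.038, 0.002], [-0.038, 0.999, -0.002], [-0.002, -0.002, -1.0]]
wrist_force: [0.5, 0.2, -0.5]
opening: 0.0471
gripper_force: 0.0
t: 18.7
position: [0.5866, -0.3135, 0.2408]
ee_rot: [[-0.999, -0.046, 0.004], [-0.046, 0.999, 0.002], [-0.004, 0.002, -1.0]]
wrist_force: [0.7, 1.2, 0.8]
opening: 0.0659
gripper_force: 0.0
[ 0.58659438 -0.31350177  0.24083454]
side part1 0.96 [263.5, 308.7, 282.8, 340.0] (array([ 470.1, -329.9]), array([58. , 25.8]), -81.4, array([39. , 42.3, 45.3]), 264)
side part1 0.92 [271.8, 335.6, 298.6, 363.5] (array([ 470.2, -393.5]), array([56.6, 27.3]), 3.8, array([38.4, 42.1, 44.8]), 297)
side part1 0.77 [240.6, 348.3, 269.2, 374.1] (array([ 399.7, -398.5]), array([56.1, 28.9]), 3.2, array([38.9, 42.4, 45.4]), 334)
side part1 0.73 [233.8, 321.4, 256.7, 353.7] (array([ 395.9, -333.9]), array([58.9, 26.7]), -79.4, ar
[... 1328 characters left out ...]
rray([11.9, 14.9, 18.7]), 1069)
scene cover_handle 0.31 [99.2, 219.1, 185.5, 301.5] (array([ 433. , -366.6]), array([173.1, 171.6]), 3.1, array([86.1, 92.3, 98.7]), 589)
wrist stand 0.88 [251.0, 141.9, 306.0, 253.0] (array([ 625.5, -285.9]), array([99.2, 41.5]), -1.9, array([63.9, 69.9, 75.5]), 184)
wrist probe 0.93 [267.4, 155.3, 297.1, 278.9] (array([ 631.9, -285.4]), array([141.9,  19.2]), -1.4, array([87.1, 89.9, 91.2]), 1980)
wrist probe 0.61 [389.9, 108.4, 510.3, 254.5] (array([595.9, -60.1]), array([156.9, 126.1]), 3.7, array([61.9, 69.3, 71.1]), 2605)
wrist probe 0.22 [110.3, 180.5, 175.2, 246.3] (array([ 637.7, -445.1]), array([22.7, 21.1]), -43.9, array([124. , 129.8, 131. ]), 450)
```

View pics/e.png

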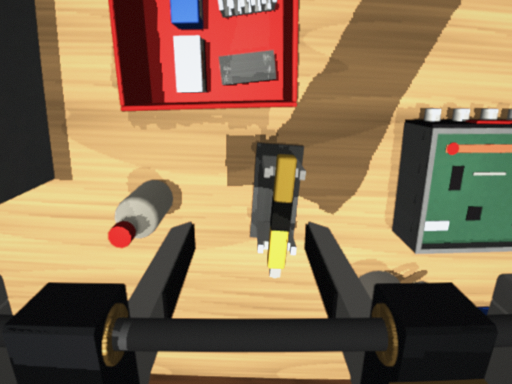

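```bash
python3 - <<'E'
from h import *
W=np.load("w0.npy"); pic=cv2.imread("pics/c.png")[...,::-1]
print(W[252,182]*1000,W[104,165]*1000)
hsv=cv2.cvtColor(np.ascontiguousarray(pic),cv2.COLOR_RGB2HSV).astype(int)
m=(hsv[...,0]>5)&(hsv[...,0]<18)&(hsv[...,1]>120)&(W[...,2]>.05)&(W[...,2]<.061)&(W[...,0]>.5)&(W[...,0]<.6); print(rect(W,m,.04,.07))
m=((hsv[...,0]<4)|(hsv[...,0]>175))&(hsv[...,1]>150)&(W[...,2]>.05)&(W[...,2]<.061)&(W[...,0]>.5)&(W[...,0]<.6); print(np.nanmean(W[m],0)*1000,m.sum())
for c,y in((594.5,-7),):
    a=np.radians(3.1)
    for Y in(-80,80): print(c+np.cos(a)*-50-np.sin(a)*Y, y+np.sin(a)*-50+np.cos(a)*Y)
plan([(.6252,-.2855,.10,88.3),(.6252,-.2855,.061,88.3)])
E
```

```text
[549.46983081 -90.21731028  55.36709805] [542.56754457  70.93303218  56.78285134]
(array([544.5,  -9.5]), array([175.7,  14.5]), -86.1, array([53.8, 55. , 56.2]), 991)
[ 533.84319803 -159.14847641   55.3274786 ] 160
548.8994715224715 -89.5868742753357
540.2468614449074 70.17899297685818
-> (0.6252, -0.2855, 0.1, 88.3) shift [-0.0453  0.0327  0.1394] rot [-0.    -0.     0.068] rows 3.6
-> (0.6252, -0.2855, 0.061, 88.3) shift [0.    0.    0.039] rot [0. 0. 0.] rows 0.9
```

```bash
python3 -m inch '[-0.011,0.008,0.03,0,0,0.02,0.3, -0.022,0.016,0.06,0,0,0.04,0.3, -0.034,0.024,0.09,0,0,0.06,0.3, -0.0455,0.0325,0.12,0,0,0.068,0.3, -0.0455,0.0325,0.137,0,0,0.068,0.3, -0.0455,0.0325,0.137,0,0,0.068,0.3, -0.0455,0.0325,0.137,0,0,0.068,0.3, -0.0455,0.0325,0.137,0,0,0.068,0.3]' 40
python3 - <<'E'
from h import *
look("wrist","probe",1)
plan([(.6252,-.2855,.061,88.3)])
E
```

```text
t: 20.37
position: [0.6258, -0.2865, 0.1041]
ee_rot: [[-1.0, 0.03, 0.001], [0.03, 1.0, -0.001], [-0.001, -0.001, -1.0]]
wrist_force: [-0.0, 0.3, 0.6]
opening: 0.0656
gripper_force: 0.0
wrist probe 0.98 [237.0, 123.4, 272.5, 319.4] (array([ 630. , -284.7]), array([137.7,  19.6]), -2.0, array([88.4, 90. , 91. ]), 5595)
-> (0.6252, -0.2855, 0.061, 88.3) shift [0.0009 0.0011 0.0433] rot [-0.001  0.002 -0.001] rows 1.0
```

```bash
python3 -m inch '[0.001,0.0013,0.02,0,0,0,0.3, 0.001,0.0013,0.042,0,0,0,0.3, 0.001,0.0013,0.042,0,0,0,0.3, 0.001,0.0013,0.042,0,0,0,0.8, 0.001,0.0013,0.042,0,0,0,0.95, 0.001,0.0013,0.042,0,0,0,0.95, 0.001,0.0013,0.042,0,0,0,0.95, 0.001,0.0013,0.042,0,0,0,0.95]' 40
python3 -m inch '[0,0,0,0,0,0,0.95, 0,0,0,0,0,0,0.95, 0,0,0,0,0,0,0.95, 0,0,0,0,0,0,0.95, 0,0,0,0,0,0,0.95, 0,0,0,0,0,0,0.95, 0,0,0,0,0,0,0.95, 0,0,0,0,0,0,0.95]' 40
python3 - <<'E'
from h import *
s=sense(); print(s["position"],s["wrist_force"],np.degrees(np.arctan2(s["ee_rot"][1][1],s["ee_rot"][0][1])))
E
```

```text
t: 21.13
position: [0.6248, -0.2846, 0.0614]
ee_rot: [[-1.0, 0.03, 0.001], [0.03, 1.0, -0.001], [-0.001, -0.001, -1.0]]
wrist_force: [0.3, -0.1, -0.4]
opening: 0.0356
gripper_force: 0.0
t: 21.8
position: [0.6245, -0.2843, 0.0606]
ee_rot: [[-1.0, 0.03, 0.0], [0.03, 1.0, -0.0], [-0.0, -0.0, -1.0]]
wrist_force: [-0.9, 1.3, 5.1]
opening: 0.0194
gripper_force: 40.0
[ 0.62452616 -0.28434582  0.06062092] [-0.86455937  1.32489189  5.11440045] 88.29561467515539
```

```bash
python3 -m inch '[0,0,-0.01,0,0,0,0.95, 0,0,-0.03,0,0,0,0.95, 0,0,-0.055,0,0,0,0.95, 0,0,-0.08,0,0,0,0.95, 0,0,-0.1,0,0,0,0.95, 0,0,-0.1,0,0,0,0.95, 0,0,-0.1,0,0,0,0.95, 0,0,-0.1,0,0,0,0.95]' 40
python3 - <<'E'
from h import *
plan([(.4747,-.0877,.16,88.3),(.4747,-.0877,.0926,88.3),(.4668,.0727,.0926,88.3)])
pic,W=look("wrist","probe",1); save("f.png",pic)
E
```

```text
t: 22.47
position: [0.6241, -0.2843, 0.1599]
ee_rot: [[-1.0, 0.03, -0.001], [0.03, 1.0, 0.0], [0.001, 0.0, -1.0]]
wrist_force: [-1.1, -0.2, -1.1]
opening: 0.0201
gripper_force: 40.0
-> (0.4747, -0.0877, 0.16, 88.3) shift [1.552e-01 1.920e-01 1.000e-04] rot [ 0.    -0.001 -0.   ] rows 5.9
-> (0.4747, -0.0877, 0.0926, 88.3) shift [0.     0.     0.0674] rot [0. 0. 0.] rows 1.6
-> (0.4668, 0.0727, 0.0926, 88.3) shift [0.0127 0.1601 0.    ] rot [0. 0. 0.] rows 3.9
wrist probe 0.6 [227.2, 133.1, 271.4, 373.8] (array([ 631.9, -285.3]), array([142.5,  19.6]), -1.3, array([187.7, 189.3, 190.3]), 7031)
```

View pics/f.png

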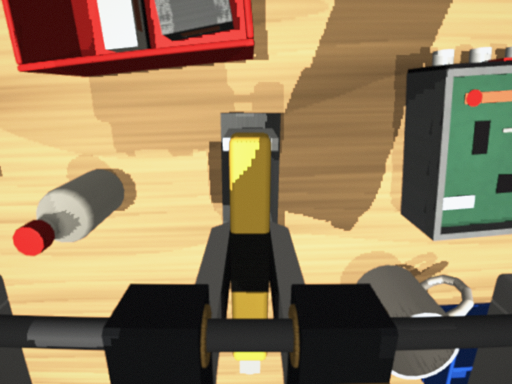

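```bash
python3 -m inch '[0.012,0.014,0,0,0,0,0.95, 0.032,0.04,0,0,0,0,0.95, 0.056,0.07,0,0,0,0,0.95, 0.08,0.1,0,0,0,0,0.95, 0.105,0.13,0,0,0,0,0.95, 0.13,0.16,0,0,0,0,0.95, 0.148,0.183,0,0,0,0,0.95, 0.156,0.192,0,0,0,0,0.95]' 40
python3 -m inch '[0,0,0.01,0,0,0,0.95, 0,0,0.02,0,0,0,0.95, 0,0,0.03,0,0,0,0.95, 0,0,0.04,0,0,0,0.95, 0,0,0.05,0,0,0,0.95, 0,0,0.05,0,0,0,0.95, 0,0,0.05,0,0,0,0.95, 0,0,0.05,0,0,0,0.95]' 40
python3 - <<'E'
from h import *
plan([(.4736,-.0877,.0926,88.3),(.4656,.0727,.0926,88.3)])
pic,W=cloud("side"); save("g.png",cv2.resize(pic[150:280,190:360],None,fx=4,fy=4,interpolation=cv2.INTER_CUBIC))
E
```

```text
t: 23.23
position: [0.4719, -0.0847, 0.16]
ee_rot: [[-1.0, 0.027, -0.002], [0.027, 1.0, 0.0], [0.002, 0.0, -1.0]]
wrist_force: [0.7, 0.3, -0.3]
opening: 0.0197
gripper_force: 40.0
t: 23.9
position: [0.4745, -0.0879, 0.1105]
ee_rot: [[-1.0, 0.03, -0.0], [0.03, 1.0, 0.0], [0.0, 0.0, -1.0]]
wrist_force: [0.8, 0.1, -0.6]
opening: 0.0197
gripper_force: 40.0
-> (0.4736, -0.0877, 0.0926, 88.3) shift [0.0009 0.0002 0.0179] rot [ 0. -0. -0.] rows 0.4
-> (0.4656, 0.0727, 0.0926, 88.3) shift [0.0128 0.1601 0.    ] rot [0. 0. 0.] rows 3.9
```

View pics/g.png

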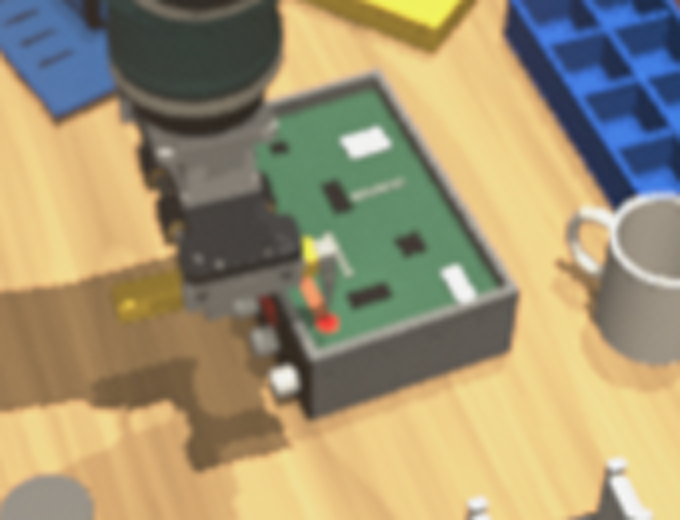

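```bash
python3 -m inch '[0,0,0.004,0,0,0,0.95, 0,0,0.008,0,0,0,0.95, 0.001,0,0.012,0,0,0,0.95, 0.001,0,0.015,0,0,0,0.95, 0.001,0,0.0175,0,0,0,0.95, 0.001,0,0.0175,0,0,0,0.95, 0.001,0,0.0175,0,0,0,0.95, 0.001,0,0.0175,0,0,0,0.95]' 40
python3 -m inch '[0.0002,0.0025,0,0,0,0,0.95, 0.0004,0.005,0,0,0,0,0.95, 0.0006,0.0075,0,0,0,0,0.95, 0.0008,0.01,0,0,0,0,0.95, 0.001,0.0125,0,0,0,0,0.95, 0.0012,0.015,0,0,0,0,0.95, 0.0014,0.0175,0,0,0,0,0.95, 0.0016,0.02,0,0,0,0,0.95]' 40
python3 -m inch '[0.0002,0.0025,0,0,0,0,0.95, 0.0004,0.005,0,0,0,0,0.95, 0.0006,0.0075,0,0,0,0,0.95, 0.0008,0.01,0,0,0,0,0.95, 0.001,0.0125,0,0,0,0,0.95, 0.0012,0.015,0,0,0,0,0.95, 0.0014,0.0175,0,0,0,0,0.95, 0.0016,0.02,0,0,0,0,0.95]' 40
python3 - <<'E'
from h import *
s=sense();plan([(.4656,.0727,.0926,88.3)])
look("wrist","probe",1)
E
```

```text
t: 24.62
position: [0.4733, -0.0877, 0.093]
ee_rot: [[-1.0, 0.03, 0.0], [0.03, 1.0, -0.0], [-0.0, -0.0, -1.0]]
wrist_force: [-0.5, 0.1, -1.0]
opening: 0.0196
gripper_force: 40.0
t: 25.28
position: [0.4722, -0.0674, 0.0929]
ee_rot: [[-1.0, 0.03, -0.0], [0.03, 1.0, -0.0], [0.0, -0.0, -1.0]]
wrist_force: [0.5, -0.3, -0.3]
opening: 0.0199
gripper_force: 40.0
t: 25.95
position: [0.4713, -0.0474, 0.093]
ee_rot: [[-1.0, 0.03, 0.0], [0.03, 1.0, -0.0], [-0.0, -0.0, -1.0]]
wrist_force: [0.4, 0.4, -1.0]
opening: 0.0198
gripper_force: 40.0
-> (0.4656, 0.0727, 0.0926, 88.3) shift [0.0092 0.1199 0.0004] rot [-0.  0. -0.] rows 2.9
wrist probe 0.81 [227.0, 130.4, 269.8, 375.5] (array([479.1, -48.2]), array([142.4,  19.4]), -1.7, array([120.7, 122.3, 123.4]), 7120)
```

```bash
python3 -m inch '[0.0002,0.0025,0,0,0,0,0.95, 0.0004,0.005,0,0,0,0,0.95, 0.0006,0.0075,0,0,0,0,0.95, 0.0008,0.01,0,0,0,0,0.95, 0.001,0.0125,0,0,0,0,0.95, 0.0012,0.015,0,0,0,0,0.95, 0.0014,0.0175,0,0,0,0,0.95, 0.0016,0.02,0,0,0,0,0.95]' 40
python3 -m inch '[0.0002,0.0025,0,0,0,0,0.95, 0.0004,0.005,0,0,0,0,0.95, 0.0006,0.0075,0,0,0,0,0.95, 0.0008,0.01,0,0,0,0,0.95, 0.001,0.0125,0,0,0,0,0.95, 0.0012,0.015,0,0,0,0,0.95, 0.0014,0.0175,0,0,0,0,0.95, 0.0016,0.02,0,0,0,0,0.95]' 40
python3 -m inch '[0.0002,0.0025,0,0,0,0,0.95, 0.0004,0.005,0,0,0,0,0.95, 0.0006,0.0075,0,0,0,0,0.95, 0.0008,0.01,0,0,0,0,0.95, 0.001,0.0125,0,0,0,0,0.95, 0.0012,0.015,0,0,0,0,0.95, 0.0014,0.0175,0,0,0,0,0.95, 0.0016,0.02,0,0,0,0,0.95]' 40
python3 -m inch '[0.0002,0.0025,0,0,0,0,0.95, 0.0004,0.005,0,0,0,0,0.95, 0.0006,0.0075,0,0,0,0,0.95, 0.0008,0.01,0,0,0,0,0.95, 0.001,0.0125,0,0,0,0,0.95, 0.0012,0.015,0,0,0,0,0.95, 0.0014,0.0175,0,0,0,0,0.95, 0.0016,0.02,0,0,0,0,0.95]' 40
python3 -m inch '[0.0002,0.0025,0,0,0,0,0.95, 0.0004,0.005,0,0,0,0,0.95, 0.0006,0.0075,0,0,0,0,0.95, 0.0008,0.01,0,0,0,0,0.95, 0.001,0.0125,0,0,0,0,0.95, 0.0012,0.015,0,0,0,0,0.95, 0.0014,0.0175,0,0,0,0,0.95, 0.0016,0.02,0,0,0,0,0.95]' 40
python3 -m inch '[0.0002,0.0025,0,0,0,0,0.95, 0.0004,0.005,0,0,0,0,0.95, 0.0006,0.0075,0,0,0,0,0.95, 0.0008,0.01,0,0,0,0,0.95, 0.001,0.0125,0,0,0,0,0.95, 0.0012,0.015,0,0,0,0,0.95, 0.0014,0.0175,0,0,0,0,0.95, 0.0016,0.02,0,0,0,0,0.95]' 40
python3 - <<'E'
from h import *
pic,W=look("wrist","probe",1); save("i.png",pic)
E
```

```text
t: 26.72
position: [0.4702, -0.0274, 0.0929]
ee_rot: [[-1.0, 0.03, -0.0], [0.03, 1.0, -0.0], [0.0, -0.0, -1.0]]
wrist_force: [-0.4, -0.0, -1.9]
opening: 0.0199
gripper_force: 40.0
t: 27.38
position: [0.4692, -0.0074, 0.0929]
ee_rot: [[-1.0, 0.03, -0.0], [0.03, 1.0, -0.0], [0.0, -0.0, -1.0]]
wrist_force: [-0.1, 0.7, -0.3]
opening: 0.0198
gripper_force: 40.0
t: 28.05
position: [0.4682, 0.0127, 0.0929]
ee_rot: [[-1.0, 0.03, -0.0], [0.03, 1.0, -0.0], [0.0, -0.0, -1.0]]
wrist_force: [0.2, 0.9, -0.4]
opening: 0.02
gripper_force: 40.0
t: 28.72
position: [0.4672, 0.0327, 0.0929]
ee_rot: [[-1.0, 0.03, -0.0], [0.03, 1.0, -0.0], [0.0, -0.0, -1.0]]
wrist_force: [-0.0, -0.5, -1.4]
opening: 0.0198
gripper_force: 40.0
t: 29.38
position: [0.4662, 0.0528, 0.093]
ee_rot: [[-1.0, 0.03, -0.0], [0.03, 1.0, 0.0], [0.0, 0.0, -1.0]]
wrist_force: [0.0, -0.1, -0.4]
opening: 0.0196
gripper_force: 40.0
t: 30.05
position: [0.4652, 0.0728, 0.0929]
ee_rot: [[-1.0, 0.03, -0.0], [0.03, 1.0, -0.0], [0.0, -0.0, -1.0]]
wrist_force: [-0.2, -0.1, -0.5]
opening: 0.0195
gripper_force: 40.0
wrist probe 0.81 [226.6, 134.1, 271.6, 375.5] (array([473. ,  71.6]), array([142.3,  19.1]), -1.8, array([120.8, 122.3, 123.4]), 7139)
```

View pics/i.png

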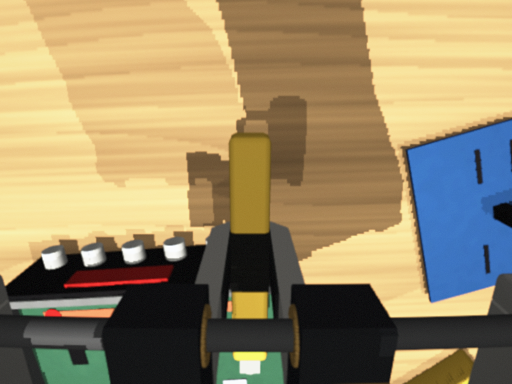

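```bash
python3 -m inch '[0,0,0,0,0,0,0.95, 0,0,0,0,0,0,0.95, 0,0,-0.008,0,0,0,0.95, 0,0,-0.022,0,0,0,0.95, 0,0,-0.04,0,0,0,0.95, 0,0,-0.057,0,0,0,0.95, 0,0,-0.067,0,0,0,0.95, 0,0,-0.067,0,0,0,0.95]' 40
python3 - <<'E'
from h import *
plan([(.6245,-.2845,.16,88.3)])
E
```

```text
t: 30.82
position: [0.4663, 0.0726, 0.162]
ee_rot: [[-1.0, 0.03, 0.003], [0.03, 1.0, 0.0], [-0.003, 0.0, -1.0]]
wrist_force: [0.6, 0.1, -0.5]
opening: 0.0195
gripper_force: 40.0
-> (0.6245, -0.2845, 0.16, 88.3) shift [-0.1689 -0.3522  0.0025] rot [ 0.     0.003 -0.   ] rows 9.4
```

```bash
python3 -m inch '[-0.006,-0.012,0,0,0,0,0.95, -0.018,-0.037,0,0,0,0,0.95, -0.033,-0.07,0,0,0,0,0.95, -0.05,-0.104,0,0,0,0,0.95, -0.067,-0.139,0,0,0,0,0.95, -0.083,-0.174,0,0,0,0,0.95, -0.1,-0.208,0,0,0,0,0.95, -0.117,-0.243,0,0,0,0,0.95]' 40
python3 -m inch '[-0.015,-0.031,0,0,0,0,0.95, -0.03,-0.062,0,0,0,0,0.95, -0.043,-0.09,0,0,0,0,0.95, -0.05,-0.105,0,0,0,0,0.95, -0.0515,-0.1085,0,0,0,0,0.95, -0.0515,-0.1085,0,0,0,0,0.95, -0.0515,-0.1085,0,0,0,0,0.95, -0.0515,-0.1085,0,0,0,0,0.95]' 40
python3 - <<'E'
from h import *
plan([(.6245,-.2845,.0615,88.3)])
pic,W=look("wrist","probe",1);look("wrist","stand",1)
pic,W=look("side","stand",1)
E
```

```text
t: 31.48
position: [0.575, -0.1756, 0.1589]
ee_rot: [[-1.0, 0.03, -0.001], [0.03, 1.0, 0.0], [0.001, -0.0, -1.0]]
wrist_force: [1.1, 0.6, -0.7]
opening: 0.0196
gripper_force: 40.0
t: 32.15
position: [0.623, -0.2822, 0.1597]
ee_rot: [[-1.0, 0.028, -0.0], [0.028, 1.0, 0.001], [0.0, 0.001, -1.0]]
wrist_force: [0.0, 0.7, -0.5]
opening: 0.0196
gripper_force: 40.0
-> (0.6245, -0.2845, 0.0615, 88.3) shift [-0.0016 -0.0023  0.0982] rot [ 0.001 -0.     0.001] rows 2.4
wrist probe 0.94 [226.8, 132.3, 272.2, 375.7] (array([ 630.8, -283. ]), array([142.5,  19.1]), -1.5, array([187.5, 189.1, 190.1]), 7139)
wrist stand 0.69 [218.5, 111.7, 279.3, 223.1] (array([ 576.4, -283. ]), array([43.3,  0.4]), 88.0, array([39.2, 45.9, 52.4]), 24)
side stand 0.58 [294.8, 267.4, 353.1, 314.5] (array([ 624.7, -286.1]), array([98.4, 43. ]), -2.3, array([62.2, 69.1, 72.7]), 132)
```

```bash
python3 -m inch '[-0.001,-0.002,0.02,0,0,0,0.95, -0.0015,-0.0025,0.04,0,0,0,0.95, -0.0015,-0.0025,0.06,0,0,0,0.95, -0.0015,-0.0025,0.075,0,0,0,0.95, -0.0015,-0.0025,0.087,0,0,0,0.95, -0.0015,-0.0025,0.094,0,0,0,0.95, -0.0015,-0.0025,0.0975,0,0,0,0.95, -0.0015,-0.0025,0.0975,0,0,0,0.95]' 40
python3 -m inch '[0,0,0,0,0,0,0.95, 0,0,0,0,0,0,0.7, 0,0,0,0,0,0,0.6, 0,0,0,0,0,0,0.5, 0,0,0,0,0,0,0.4, 0,0,0,0,0,0,0.3, 0,0,0,0,0,0,0.3, 0,0,0,0,0,0,0.3]' 10
python3 -m inch '[0,0,-0.015,0,0,0,0.3, 0,0,-0.035,0,0,0,0.3, 0,0,-0.065,0,0,0,0.3, 0,0,-0.1,0,0,0,0.3, 0,0,-0.135,0,0,0,0.3, 0,0,-0.16,0,0,0,0.3, 0,0,-0.16,0,0,0,0.3, 0,0,-0.16,0,0,0,0.3]' 10
python3 - <<'E'
from h import *
pic,W=look("wrist","probe",1);look("wrist","stand",1); save("j.png",pic)
look("side","probe",1)
for c in("side","scene"): look(c,"part1",6,.5); look(c,"cover",1); look(c,"radio",1)
E
```

```text
t: 33.12
position: [0.6245, -0.2863, 0.0622]
ee_rot: [[-1.0, 0.03, -0.0], [0.03, 1.0, 0.0], [0.0, 0.0, -1.0]]
wrist_force: [0.1, -0.6, -0.7]
opening: 0.0194
gripper_force: 40.0
t: 33.78
position: [0.6246, -0.2864, 0.0625]
ee_rot: [[-1.0, 0.03, -0.0], [0.03, 1.0, -0.0], [0.0, -0.0, -1.0]]
wrist_force: [-0.6, -0.6, 0.6]
opening: 0.0635
gripper_force: 0.0
t: 34.45
position: [0.6253, -0.2865, 0.2251]
ee_rot: [[-1.0, 0.03, 0.003], [0.03, 1.0, -0.001], [-0.003, -0.001, -1.0]]
wrist_force: [-0.3, -1.2, -2.2]
opening: 0.0659
gripper_force: 0.0
wrist probe 0.74 [240.5, 113.9, 262.0, 247.2] (array([ 633.5, -287.3]), array([140.2,  18. ]), -2.1, array([88.3, 89.9, 91.1]), 2255)
wrist stand 0.7 [226.6, 107.8, 277.8, 224.1] (array([ 625.6, -284.2]), array([98.9, 43.6]), -2.1, array([65.7, 69.9, 74.8]), 252)
side probe 0.94 [306.5, 264.2, 362.7, 288.2] (array([ 631.9, -289. ]), array([138.7,  20. ]), -2.1, array([84.1, 88.8, 91.4]), 414)
side part1 0.94 [234.2, 316.9, 257.9, 354.9] (array([ 396.3, -333.7]), array([59.7, 27.7]), -80.6, array([35.8, 41. , 44.6]), 202)
side part1 0.83 [239.5, 349.6, 
[... 317 characters left out ...]
, -81.1, array([39.1, 42.5, 45.2]), 300)
side cover 0.85 [176.4, 127.5, 245.0, 178.7] (array([472.7, 328.4]), array([231.9, 149.7]), -76.8, array([ 9. , 12. , 15.2]), 1734)
side radio 0.87 [233.1, 167.7, 316.9, 254.3] (array([590. ,  -9.2]), array([229.8, 155.1]), -86.9, array([58.1, 65.8, 70.2]), 785)
scene part1 0.62 [136.1, 238.8, 157.5, 264.8] (array([ 398. , -331.6]), array([60. , 30.8]), -78.1, array([34.8, 40.1, 44.4]), 130)
scene cover 0.66 [248.3, 133.3, 298.5, 167.0] (array([475. , 331.9]), array([229.5, 143. ]), -74.7, array([12.2, 15.1, 18.8]), 1009)
scene radio 0.63 [218.1, 171.9, 290.6, 241.7] (array([596.7,  -5.9]), array([233.2, 150.4]), -87.3, array([58.7, 66.1, 71.4]), 583)
```

View pics/j.png

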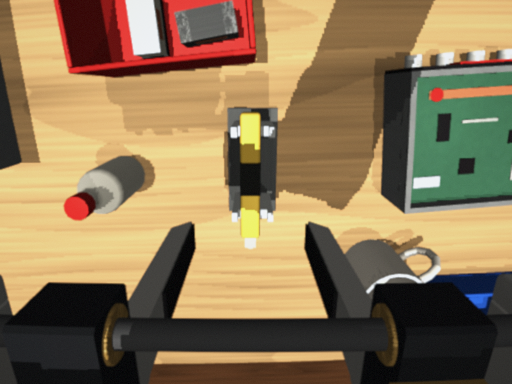

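```bash
python3 - <<'E'
from h import *
plan([(.55,.02,.225,50),(.4735,.325,.2,14.5)])
E
```

```text
-> (0.55, 0.02, 0.225, 50) shift [ 0.0837  0.304  -0.0026] rot [-0.     0.     0.668] rows 7.6
-> (0.4735, 0.325, 0.2, 14.5) shift [0.2547 0.1845 0.025 ] rot [0.   0.   0.62] rows 7.6
```

```bash
python3 -m inch '[0.009,0.036,0,0,0,0.08,0.3, 0.019,0.073,0,0,0,0.16,0.3, 0.03,0.11,0,0,0,0.25,0.3, 0.04,0.15,0,0,0,0.34,0.3, 0.05,0.19,0,0,0,0.43,0.3, 0.061,0.228,0,0,0,0.52,0.3, 0.072,0.266,0,0,0,0.6,0.3, 0.0837,0.304,0,0,0,0.668,0.3]' 10
python3 -m inch '[0.03,0.022,0,0,0,0.08,0.3, 0.06,0.044,0,0,0,0.16,0.3, 0.09,0.066,0,0,0,0.24,0.3, 0.12,0.088,0.01,0,0,0.32,0.3, 0.155,0.112,0.02,0,0,0.4,0.3, 0.19,0.136,0.025,0,0,0.48,0.3, 0.225,0.162,0.025,0,0,0.56,0.3, 0.2547,0.1845,0.025,0,0,0.62,0.3]' 10
python3 - <<'E'
from h import *
plan([(.4735,.330,.1,14.5)])
pic,W=look("wrist","cover",1); look("wrist","cover_handle",1); save("k.png",pic)
q=W.reshape(-1,3); q=q[np.isfinite(q).all(1)]
b=q[(q[:,2]>.045)&(q[:,2]<.062)&(abs(q[:,0]-.473)<.1)&(abs(q[:,1]-.33)<.1)]; r=cv2.minAreaRect((b[:,:2]*1000).astype(np.float32)); print("bar",r,len(b),b[:,2].mean())
b=q[(q[:,2]>.008)&(q[:,2]<.02)&(abs(q[:,0]-.473)<.16)&(abs(q[:,1]-.33)<.16)]; r=cv2.minAreaRect((b[:,:2]*1000).astype(np.float32)); print("plate",r,len(b))
E
```

```text
t: 36.02
position: [0.5493, 0.0218, 0.2227]
ee_rot: [[-0.764, 0.646, 0.0], [0.646, 0.764, -0.0], [-0.0, 0.0, -1.0]]
wrist_force: [1.3, 0.2, 0.7]
opening: 0.0663
gripper_force: 0.0
t: 36.68
position: [0.4725, 0.3263, 0.1973]
ee_rot: [[-0.246, 0.969, -0.0], [0.969, 0.246, -0.0], [-0.0, -0.0, -1.0]]
wrist_force: [1.2, 0.3, 0.3]
opening: 0.0656
gripper_force: 0.0
-> (0.4735, 0.33, 0.1, 14.5) shift [0.0034 0.0019 0.0973] rot [-0.     0.    -0.005] rows 2.3
wrist cover_handle 0.66 [181.5, 59.8, 325.7, 259.9] (array([473.9, 332.7]), array([231.2, 152.1]), -75.1, array([12.7, 14. , 15.2]), 24086)
bar ((473.4628601074219, 333.017333984375), (14.003812789916992, 109.41020202636719), 15.145174026489258) 1469 0.05666772257201015
plate ((488.10516357421875, 351.05804443359375), (190.62339782714844, 260.9847717285156), 15.155133247375488) 25220
```

View pics/k.png

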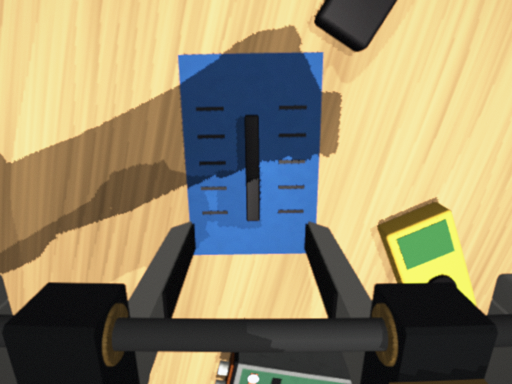

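```bash
python3 - <<'E'
from h import *
plan([(.4735,.333,.031,15.1)])
E
python3 -m inch '[0.006,0,0.03,0,0,-0.01,0.3, 0.0065,0,0.065,0,0,-0.012,0.3, 0.0065,0,0.1,0,0,-0.012,0.3, 0.0065,0,0.13,0,0,-0.012,0.3, 0.0065,0,0.15,0,0,-0.012,0.3, 0.0065,0,0.15,0,0,-0.012,0.3, 0.0065,0,0.15,0,0,-0.012,0.3, 0.0065,0,0.15,0,0,-0.012,0.3]' 10
python3 - <<'E'
from h import *
plan([(.4735,.333,.031,15.1)])
E
```

```text
-> (0.4735, 0.333, 0.031, 15.1) shift [0.0069 0.0025 0.1663] rot [-0.    -0.    -0.008] rows 4.0
t: 37.55
position: [0.4729, 0.3307, 0.049]
ee_rot: [[-0.261, 0.965, 0.001], [0.965, 0.261, 0.001], [0.0, 0.002, -1.0]]
wrist_force: [0.9, 1.2, 0.7]
opening: 0.0661
gripper_force: 0.0
-> (0.4735, 0.333, 0.031, 15.1) shift [0.002  0.0011 0.018 ] rot [ 0.002 -0.     0.001] rows 0.4
```

```bash
python3 -m inch '[0.002,0.001,0.009,0,0,0,0.3, 0.002,0.001,0.018,0,0,0,0.3, 0.002,0.001,0.018,0,0,0,0.5, 0.002,0.001,0.018,0,0,0,0.95, 0.002,0.001,0.018,0,0,0,0.95, 0.002,0.001,0.018,0,0,0,0.95, 0.002,0.001,0.018,0,0,0,0.95, 0.002,0.001,0.018,0,0,0,0.95]' 55
python3 -m inch '[0,0,0,0,0,0,0.95, 0,0,0,0,0,0,0.95, 0,0,0,0,0,0,0.95, 0,0,0,0,0,0,0.95, 0,0,0,0,0,0,0.95, 0,0,0,0,0,0,0.95, 0,0,0,0,0,0,0.95, 0,0,0,0,0,0,0.95]' 55
python3 -m inch '[0,0,-0.005,0,0,0,0.95, 0,0,-0.02,0,0,0,0.95, 0,0,-0.045,0,0,0,0.95, 0,0,-0.07,0,0,0,0.95, 0,0,-0.095,0,0,0,0.95, 0,0,-0.115,0,0,0,0.95, 0,0,-0.13,0,0,0,0.95, 0,0,-0.13,0,0,0,0.95]' 55
python3 - <<'E'
from h import *
plan([(.5945,-.007,.161,3.1)])
pic,W=look("wrist","cover",1)
q=W.reshape(-1,3); q=q[np.isfinite(q).all(1)]; z0=sense()["position"][2]-.031
b=q[(q[:,2]>z0+.05)&(q[:,2]<z0+.062)&(abs(q[:,0]-.473)<.1)&(abs(q[:,1]-.33)<.1)]; r=cv2.minAreaRect((b[:,:2]*1000).astype(np.float32)); print("bar",r,len(b),b[:,2].mean())
b=q[(q[:,2]>z0+.004)&(q[:,2]<z0+.026)&(abs(q[:,0]-.473)<.16)&(abs(q[:,1]-.33)<.16)]; r=cv2.minAreaRect((b[:,:2]*1000).astype(np.float32)); print("plate",r,len(b),b[:,2].mean()-z0)
A=np.c_[b[:,:2],np.ones(len(b))]; print("tilt",np.linalg.lstsq(A,b[:,2],rcond=None)[0])
E
```

```text
t: 38.22
position: [0.4724, 0.3331, 0.0296]
ee_rot: [[-0.262, 0.965, 0.0], [0.965, 0.262, 0.0], [0.0, 0.0, -1.0]]
wrist_force: [0.1, 0.0, 0.5]
opening: 0.0291
gripper_force: 0.0
t: 38.88
position: [0.4724, 0.3331, 0.0295]
ee_rot: [[-0.262, 0.965, 0.0], [0.965, 0.262, 0.0], [0.0, 0.0, -1.0]]
wrist_force: [0.5, 0.4, 3.1]
opening: 0.0138
gripper_force: 55.0
t: 39.55
position: [0.4731, 0.3338, 0.1624]
ee_rot: [[-0.262, 0.965, 0.003], [0.965, 0.262, 0.002], [0.001, 0.003, -1.0]]
wrist_force: [0.2, -0.2, -2.9]
opening: 0.0138
gripper_force: 55.0
-> (0.5945, -0.007, 0.161, 3.1) shift [-0.3607  0.0279  0.0011] rot [ 0.003 -0.002  0.211] rows 8.7
wrist cover 0.95 [111.7, 30.8, 388.9, 367.6] (array([473., 333.]), array([231.7, 152.7]), -75.0, array([145.8, 146.9, 148.1]), 55287)
bar ((471.109375, 341.3743896484375), (36.4013786315918, 92.41498565673828), 29.121944427490234) 3787 0.1886142607083477
plate ((473.31671142578125, 332.60589599609375), (153.52732849121094, 232.7807159423828), 15.090886116027832) 56426 0.018803467173860278
tilt [0.00399219 0.00212623 0.1442548 ]
```

```bash
python3 -m inch '[-0.01,0,0,0,0,0,0.95, -0.03,0.001,0,0,0,0.01,0.95, -0.06,0.003,0,0,0,0.03,0.95, -0.09,0.006,0,0,0,0.05,0.95, -0.12,0.009,0,0,0,0.07,0.95, -0.15,0.012,0,0,0,0.09,0.95, -0.18,0.014,0,0,0,0.11,0.95, -0.21,0.016,0,0,0,0.13,0.95]' 55
python3 - <<'E'
from h import *
plan([(.5942,-.0068,.14,3.1)])
E
```

```text
t: 40.32
position: [0.5423, 0.1321, 0.158]
ee_rot: [[-0.133, 0.991, -0.002], [0.991, 0.133, -0.001], [-0.0, -0.002, -1.0]]
wrist_force: [0.5, 0.6, -2.8]
opening: 0.0142
gripper_force: 55.0
-> (0.5942, -0.0068, 0.14, 3.1) shift [-0.1445  0.0329  0.018 ] rot [-0.002  0.001  0.079] rows 3.6
```

```bash
python3 -m inch '[-0.03,0.007,0,0,0,0.02,0.95, -0.06,0.014,0,0,0,0.04,0.95, -0.09,0.02,0,0,0,0.06,0.95, -0.115,0.026,0,0,0,0.079,0.95, -0.132,0.03,0,0,0,0.079,0.95, -0.142,0.032,0.01,0,0,0.079,0.95, -0.142,0.032,0.02,0,0,0.079,0.95, -0.142,0.032,0.02,0,0,0.079,0.95]' 55
python3 -m inch '[0,0,0,0,0,0,0.95, 0,0,0,0,0,0,0.95, 0,0,0,0,0,0,0.95, 0,0,0,0,0,0,0.95, 0,0,0,0,0,0,0.95, 0,0,0,0,0,0,0.95, 0,0,0,0,0,0,0.95, 0,0,0,0,0,0,0.95]' 55
python3 - <<'E'
from h import *
plan([(.5942,-.0068,.111,3.1)])
pic,W=cloud("wrist"); q=W.reshape(-1,3); q=q[np.isfinite(q).all(1)]; z0=sense()["position"][2]-.0295
b=q[(q[:,2]>z0+.008)&(q[:,2]<z0+.02)&(abs(q[:,0]-.594)<.13)&(abs(q[:,1])<.16)]; r=cv2.minAreaRect((b[:,:2]*1000).astype(np.float32)); print("plate",r,len(b))
pic2,_=cloud("side"); 
save("l.png",np.hstack([cv2.resize(pic2[140:270,190:350],(640,520),interpolation=cv2.INTER_CUBIC)]))
E
```

```text
t: 40.98
position: [0.5916, -0.0017, 0.136]
ee_rot: [[-0.056, 0.998, -0.005], [0.998, 0.056, 0.0], [0.0, -0.005, -1.0]]
wrist_force: [-1.2, 0.2, -3.4]
opening: 0.0133
gripper_force: 55.0
t: 41.65
position: [0.5936, -0.0018, 0.1395]
ee_rot: [[-0.056, 0.998, 0.0], [0.998, 0.056, -0.0], [-0.0, 0.0, -1.0]]
wrist_force: [-0.1, -0.5, -2.6]
opening: 0.0136
gripper_force: 55.0
-> (0.5942, -0.0068, 0.111, 3.1) shift [-0.005   0.0003  0.0285] rot [0.    0.    0.002] rows 0.7
plate ((593.7733764648438, -3.0513153076171875), (153.25762939453125, 232.82615661621094), 3.186819553375244) 56399
```

View pics/l.png

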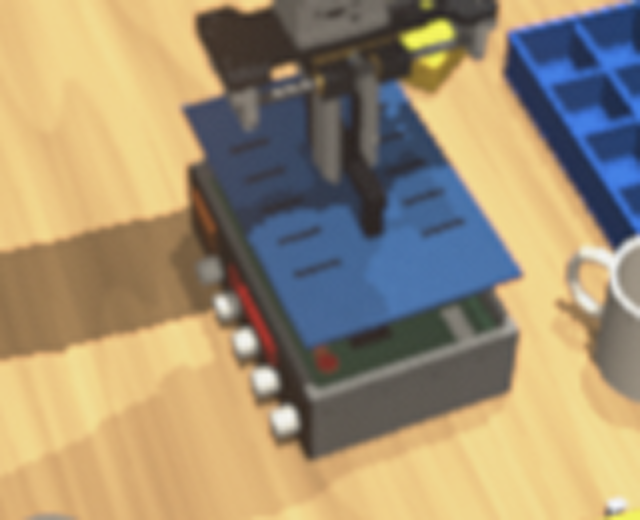

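```bash
python3 -m inch '[-0.002,0,0,0,0,0,0.95, -0.0042,0.0007,0.008,0,0,0,0.95, -0.0042,0.0007,0.018,0,0,0,0.95, -0.0042,0.0007,0.026,0,0,0,0.95, -0.0042,0.0007,0.032,0,0,0,0.95, -0.0042,0.0007,0.036,0,0,0,0.95, -0.0042,0.0007,0.036,0,0,0,0.95, -0.0042,0.0007,0.036,0,0,0,0.95]' 55
python3 -m inch '[0,0,0.002,0,0,0,0.95, 0,0,0.004,0,0,0,0.95, 0,0,0.006,0,0,0,0.95, 0,0,0.008,0,0,0,0.95, 0,0,0.01,0,0,0,0.95, 0,0,0.011,0,0,0,0.95, 0,0,0.011,0,0,0,0.95, 0,0,0.011,0,0,0,0.95]' 55
python3 - <<'E'
from h import *
s=sense();print(s["position"],s["wrist_force"],s["moment"])
E
```

```text
t: 42.42
position: [0.5944, -0.0059, 0.1032]
ee_rot: [[-0.056, 0.998, -0.0], [0.998, 0.056, -0.0], [0.0, -0.0, -1.0]]
wrist_force: [-0.7, -0.4, -2.5]
opening: 0.0134
gripper_force: 55.0
t: 43.08
position: [0.5945, -0.006, 0.0924]
ee_rot: [[-0.056, 0.998, -0.0], [0.998, 0.056, -0.0], [-0.0, -0.0, -1.0]]
wrist_force: [-0.0, -0.3, -2.9]
opening: 0.0135
gripper_force: 55.0
[ 0.5944613  -0.00598232  0.09237743] [-0.00335765 -0.28997753 -2.9094394 ] [ 0.00199485 -0.04318669 -0.04854937]
```

```bash
python3 -m inch '[0,0,0.001,0,0,0,0.95, 0,0,0.002,0,0,0,0.95, 0,0,0.003,0,0,0,0.95, 0,0,0.003,0,0,0,0.95, 0,0,0.003,0,0,0,0.95, 0,0,0.003,0,0,0,0.95, 0,0,0.003,0,0,0,0.95, 0,0,0.003,0,0,0,0.95]' 55
python3 -m inch '[0,0,0,0,0,0,0.8, 0,0,0,0,0,0,0.7, 0,0,0,0,0,0,0.5, 0,0,0,0,0,0,0.3, 0,0,0,0,0,0,0.3, 0,0,0,0,0,0,0.3, 0,0,0,0,0,0,0.3, 0,0,0,0,0,0,0.3]' 10
python3 -m inch '[0,0,-0.01,0,0,0,0.3, 0,0,-0.03,0,0,0,0.3, 0,0,-0.06,0,0,0,0.3, 0,0,-0.09,0,0,0,0.3, 0,0,-0.12,0,0,0,0.3, 0,0,-0.14,0,0,0,0.3, 0,0,-0.14,0,0,0,0.3, 0,0,-0.14,0,0,0,0.3]' 10
python3 - <<'E'
from h import *
print(sense()["position"])
pic,W=cloud("wrist"); q=W.reshape(-1,3); q=q[np.isfinite(q).all(1)]; save("m.png",pic)
b=q[(q[:,2]>.067)&(q[:,2]<.08)&(abs(q[:,0]-.594)<.11)&(abs(q[:,1])<.16)]; print("plate",cv2.minAreaRect((b[:,:2]*1000).astype(np.float32)),len(b),np.median(b[:,2]))
b=b[(b[:,2]>.07)]
A=np.c_[b[:,:2],np.ones(len(b))]; print("tilt",np.linalg.lstsq(A,b[:,2],rcond=None)[0])
for c in("side","scene"):
    _,W2=look(c,"part1",6,.5); look(c,"probe",1); look(c,"cover",1)
E
```

```text
t: 43.75
position: [0.5945, -0.006, 0.0896]
ee_rot: [[-0.056, 0.998, 0.0], [0.998, 0.056, -0.0], [-0.0, 0.0, -1.0]]
wrist_force: [-1.9, 0.4, 2.9]
opening: 0.0137
gripper_force: 55.0
t: 44.42
position: [0.5945, -0.006, 0.0894]
ee_rot: [[-0.056, 0.998, -0.0], [0.998, 0.056, -0.0], [-0.0, -0.0, -1.0]]
wrist_force: [-0.2, -0.5, -0.6]
opening: 0.062
gripper_force: 0.0
t: 45.08
position: [0.5949, -0.006, 0.231]
ee_rot: [[-0.056, 0.998, 0.002], [0.998, 0.056, -0.0], [-0.0, 0.002, -1.0]]
wrist_force: [0.6, 0.6, -0.5]
opening: 0.0655
gripper_force: 0.0
[ 0.59493728 -0.00598463  0.23100203]
plate ((593.8861694335938, -7.122894287109375), (154.69395446777344, 232.1020050048828), 3.0655086040496826) 27901 0.0739432875996695
tilt [0.00097722 0.00058113 0.0733609 ]
side part1 0.86 [269.3, 333.9, 299.5, 361.2] (array([ 471. , -393.1]), array([56.6, 26.8]), 3.1, array([38.5, 42.2, 44.9]), 308)
side part1 0.85 [242.3, 346.9, 270.4, 373.0] (array([ 398.8, -398.5]), array([55.7, 29.4]), 4.6, array([39.2, 42.4, 45. ]), 337)
side part1 0.75 [234.6, 317.2, 258.5, 352.5] (array([ 396.6, -333.7]), array([60
[... 271 characters left out ...]
), -1.7, array([84.5, 88.9, 91.8]), 384)
side cover 0.63 [238.2, 168.1, 323.3, 240.6] (array([593. ,  -7.6]), array([229.5, 147.4]), -86.1, array([69.6, 72.4, 75.4]), 2937)
scene part1 0.91 [135.2, 239.6, 159.5, 266.0] (array([ 399.5, -331.6]), array([58.5, 29.2]), -78.3, array([35. , 39.3, 43.8]), 116)
scene part1 0.64 [120.3, 258.2, 144.8, 276.9] (array([ 405.4, -399.1]), array([52.6, 23.3]), 2.5, array([36.8, 40.6, 43.6]), 128)
scene probe 0.61 [193.6, 247.3, 239.4, 283.6] (array([ 635.8, -286.7]), array([137.1,  20.3]), -3.1, array([84.2, 88.8, 92.3]), 261)
scene cover 0.66 [219.7, 174.5, 290.1, 233.1] (array([593.7,  -6.3]), array([227.9, 148.5]), -88.1, array([71.6, 74.3, 77.5]), 1818)
```

View pics/m.png

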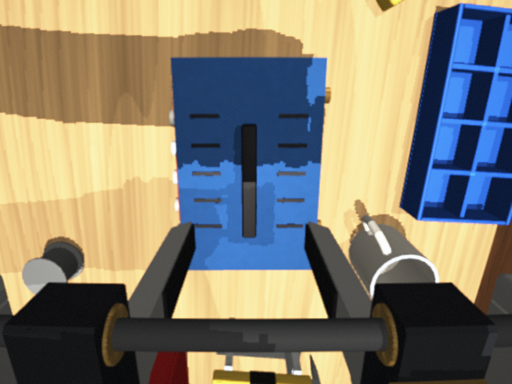

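```bash
python3 -c "
from workcell import *
print(close_job())"
```

```text
the job is handed in; nothing more can be done
None
```

The job is handed in: all four dead parts present are in the scrap bin (no orange capacitor appeared in any view), the probe was drawn along the strip from the red dot to the white dot at about 3 cm/s and is back in both stand notches, and the cover sits level on the rim (plate top at 74 mm, centred to about 1 mm). I set the tip path by measurement, about 2 mm above the copper, since no camera showed the tip along the strip.

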